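# Make up two cutter arbors at the engraver's bench

## Task

Make up the two cutter arbors by slipping the loose parts over their upright posts. On the arbor with the blue foot put the black spacer first, then the silver steel cutter, then the green collar on top; on the arbor with the red foot put the gold cutter first and then the white collar. Lower each part fully down rather than dropping it, so that all lie flat on one another and are let go, and leave the oil bottle, the wrench and the dividers where they are.

Things in the scene. Friction and masses are not known exactly. Their poses are not given: they have to be found in the camera images.
- blue_arbor: Stub arbor with a blue foot: a round painted foot, diameter 68 and 14 high, from whose centre a bright steel post of diameter 18 rises; the post is straight up to 66 above the bench and then tapers to a blunt nose of diameter 6 at 78. It is fixed to the bench. Origin on the post's axis at bench level, z up; parts slipped over the post come to rest on the foot's top, 14 above the origin.
- red_arbor: Stub arbor with a red foot, otherwise the same as the blue one: a round painted foot, diameter 68 and 14 high, from whose centre a bright steel post of diameter 18 rises; the post is straight up to 66 above the bench and then tapers to a blunt nose of diameter 6 at 78. It is fixed to the bench. Origin on the post's axis at bench level, z up; parts slipped over the post come to rest on the foot's top, 14 above the origin.
- black_spacer: Plain black ring, outside diameter 46, height 18, with a 24 mm bore right through; lies flat. Origin on its axis at the underside, z up. About 0.11 kg.
- steel_cutter: Silver-coloured steel cutter: toothed wheel, outside diameter 54 over the teeth, thickness 16, with a 24 mm bore right through; lies flat, the teeth can be gripped. Origin on its axis at the underside, z up. About 0.13 kg.
- green_collar: Plain green ring, outside diameter 46, height 18, with a 24 mm bore right through; lies flat. Origin on its axis at the underside, z up. About 0.07 kg.
- gold_cutter: Gold-coloured cutter: toothed wheel, outside diameter 54 over the teeth, thickness 16, with a 24 mm bore right through; lies flat, the teeth can be gripped. Origin on its axis at the underside, z up. About 0.13 kg.
- white_collar: Plain white ring, outside diameter 46, height 18, with a 24 mm bore right through; lies flat. Origin on its axis at the underside, z up. About 0.07 kg.
- oil_bottle: Bystander: small amber bottle with a black cap, diameter 48, height 110, standing. Origin at the centre of its underside.
- wrench: Bystander: steel open-ended wrench about 170 long, lying flat beyond the work, its length along its x axis. Origin at its underside, near the middle of its length.
- dividers: Bystander: pair of dark steel dividers with a brass stem, lying flat, about 170 long, 10 high, up to about 60 wide. Origin at the underside of the pivot; the points lie 125 from it along its -x axis, the stem ends 44 along +x.
There are look-alikes about, which are no part of the job. Leave any pink or purple look-alike of the white_collar alone. Leave any orange or pink look-alike of the steel_cutter alone.

How it is judged (in metres and radians):
At the end, for the whole second after the job is handed in: Undersides above the arbor's origin: blue arbor black spacer 14 mm, steel cutter 32, green collar 48; red arbor gold cutter 14, white collar 30. Each within 3 mm of that height and 6 mm of the post's axis, level within 0.08 rad, slower than 0.02 m/s, untouched by the fingers (horizontal distance between each of black_spacer, steel_cutter, green_collar and blue_arbor below 0.006 m and z of black_spacer in the frame of blue_arbor between 0.011 and 0.017 m and angle between each of black_spacer, steel_cutter, green_collar, gold_cutter, white_collar's own z axis and vertical below 0.08 rad and linear speed of each of black_spacer, steel_cutter, green_collar, gold_cutter, white_collar below 0.02 m/s and contact force between each of black_spacer, steel_cutter, green_collar, gold_cutter, white_collar and the fingers below 0.05 N and z of steel_cutter in the frame of blue_arbor between 0.029 and 0.035 m and z of green_collar in the frame of blue_arbor between 0.045 and 0.051 m and horizontal distance between each of gold_cutter, white_collar and red_arbor below 0.006 m and z of gold_cutter in the frame of red_arbor between 0.011 and 0.017 m and z of white_collar in the frame of red_arbor between 0.027 and 0.033 m).
It fails at once if a part is dropped down the blue arbor (faster than 0.5 m/s while round its post) ((horizontal distance between black_spacer and blue_arbor below 0.006 m and z of black_spacer in the frame of blue_arbor below 0.075 m and linear speed of black_spacer above 0.5 m/s) or (horizontal distance between steel_cutter and blue_arbor below 0.006 m and z of steel_cutter in the frame of blue_arbor below 0.075 m and linear speed of steel_cutter above 0.5 m/s) or (horizontal distance between green_collar and blue_arbor below 0.006 m and z of green_collar in the frame of blue_arbor below 0.075 m and linear speed of green_collar above 0.5 m/s) or (horizontal distance between gold_cutter and blue_arbor below 0.006 m and z of gold_cutter in the frame of blue_arbor below 0.075 m and linear speed of gold_cutter above 0.5 m/s) or (horizontal distance between white_collar and blue_arbor below 0.006 m and z of white_collar in the frame of blue_arbor below 0.075 m and linear speed of white_collar above 0.5 m/s)).
It fails at once if a part is dropped down the red arbor (faster than 0.5 m/s while round its post) ((horizontal distance between black_spacer and red_arbor below 0.006 m and z of black_spacer in the frame of red_arbor below 0.075 m and linear speed of black_spacer above 0.5 m/s) or (horizontal distance between steel_cutter and red_arbor below 0.006 m and z of steel_cutter in the frame of red_arbor below 0.075 m and linear speed of steel_cutter above 0.5 m/s) or (horizontal distance between green_collar and red_arbor below 0.006 m and z of green_collar in the frame of red_arbor below 0.075 m and linear speed of green_collar above 0.5 m/s) or (horizontal distance between gold_cutter and red_arbor below 0.006 m and z of gold_cutter in the frame of red_arbor below 0.075 m and linear speed of gold_cutter above 0.5 m/s) or (horizontal distance between white_collar and red_arbor below 0.006 m and z of white_collar in the frame of red_arbor below 0.075 m and linear speed of white_collar above 0.5 m/s)).
It fails at once if the wrench is moved by more than 25 mm (distance of wrench from where it was at the start of the episode above 0.025 m).
It fails at once if the dividers is moved by more than 25 mm (distance of dividers from where it was at the start of the episode above 0.025 m).
It fails at once if the oil bottle is moved by more than 25 mm or knocked over (distance of oil_bottle from where it was at the start of the episode above 0.025 m or angle between oil_bottle's own z axis and vertical above 0.5 rad).
It also fails if it takes over 120 s, if anything falls off the work surface, if the arm or the gripper's body presses on something with over 40 N, if the wrist force passes 120 N, or if a joint passes its speed limit or range.

## Robot

A 7-joint arm with a two-finger parallel gripper is mounted at the origin on the work surface. World frame = base frame: x ahead of the robot, y to its left, z up, the work surface at z = 0. Lengths are in mm, angles in rad, forces in N, time in s.
With the tool pointing down it reaches from about 350 to 900 mm from the base axis. Payload 19.9 kg.
Tool frame: the origin (TCP) lies midway between the tips of the shut fingers; the grasp point (between the pads) lies behind it (ctrl.grasp_offset is the z of the grasp point in the tool frame, in mm); z points along the fingers, y is the direction in which the jaws open and shut (so a half turn about z gives the same grasp; the last joint's range is limited). The gripper opens to 94 mm and grips with 3 to 60 N. Pads are 16 mm wide; open, the fingers measure 119 mm over their backs; the gripper's body (75 mm by 177 mm) begins 78 mm behind the grasp point.
Start: joints at [1.077, 0.417, -0.01, 1.614, 0.005, 1.111, -0.053], TCP at [272.856, -562.27, 205.425] pointing down, gripper open.
Joint ranges: [-2.81, 2.81], [-0.39, 2.02], [-1.27, 1.25], [0.06, 2.57], [-1.19, 4.33], [0.19, 2], [-2.82, 2.82]. Speed limits (rad/s): [1.89, 1.89, 2.39, 2.39, 3.01, 3.01, 3.01].

## Interface

Orientations are given as [roll, pitch, yaw] about the fixed x, y, z axes, in that order (R = Rz(yaw) Ry(pitch) Rx(roll)).
In Python, from workcell import ctrl, grab_frame, camera_info gives the robot as it stands.
- The arm moves only by the tool step_arm, never from a script. Its argument "deltas" is a list of rows, each an object of numbers: "dx", "dy", "dz": the shift along the tool's x, y, z in mm; "ax", "ay", "az": the turn, a rotation vector about the tool's x, y, z in degrees; "gripper": the closure, from 0 (fully open) to 1 (shut). A call has 1 to 12 rows; each row shifts and turns the pose as measured when the row begins, along the tool's axes as they then stand; what a row does not reach is not made up. A row lasts 1/10 s, in which the tool goes at most 50 mm and 8.59 degrees, less where a joint would pass 70% of its speed; a pose out of reach is approached as far as the arm can. A call with a gripper value outside its range is refused whole. The fingers move at their own pace and stop on an object; "newtons" is the grip in N (left out, the last holds). Time passes only in rows, so rows that do not move let the fingers close. It gives the time, the measured TCP pose, the force and the opening at its end, in the units of the state.
- ctrl.state(): the state, without advancing time (a new reading comes with each control period).
- grab_frame(name): name is "scene" or "top" or "wrist"; returns the picture (384x512x3 uint8, red, green, blue); there is no depth.
- camera_info(name): a dict with "fovy" (degrees; the focal length in pixels is half the picture's height over the tangent of half this angle, whatever the lens; pixels are square), "cx", "cy" (the principal point, pixels), "pose" (4x4, takes a point from camera to world coordinates). Camera axes: x right, y down, z forward; pixel columns grow to the right and rows downward; lengths in mm; the calibration is good to about 2 mm. A picture is of the moment at which its call begins: read the wrist's pose just before it. camera_info takes no time and is no camera call; for the wrist camera it gives the pose at the moment of the call.
- ctrl.job_done(): hands the job in, once; it reports no verdict.
The state is a dict: "time_s": time; "joints": joint angles; "qd": joint speeds; "tau": joint torques, N m; "position": TCP position; "tool_rot": TCP orientation; "contact_force": force on the tool from outside, world axes, zero at the start; "wrist_torque": the same for the moment, N m; "opening": finger opening in mm.
Only numpy, scipy, OpenCV 4.12 (cv2) and the standard library are available. Lean on these libraries where they do the work, as an engineer would, in place of code of your own. Each camera call takes 0.05 s, during which the arm holds its last target.

## Working session

There is one attempt and no reset: what is moved stays moved. The work goes in short steps, Python scripts to look and compute and a tool call to move; the robot and the scene stay as the last step left them, time stands still between calls to the robot, and variables do not carry over. Pictures are saved under pics/ and viewed, and the job is handed in when it is done.

Besides the shell and the picture viewer there is one more tool, called after "Request:" as name([rows], argument=value, ...), one row to a line, values as JSON. step_arm: Moves the arm, as the interface text tells. Its arguments: {"type":"object","properties":{"deltas":{"type":"array","items":{"type":"object","properties":{"dx":{"type":"number"},"dy":{"type":"number"},"dz":{"type":"number"},"ax":{"type":"number"},"ay":{"type":"number"},"az":{"type":"number"},"gripper":{"type":"number"}}}},"newtons":{"type":"number"}},"required":["deltas"]}

```bash
mkdir -p pics; ls
python3 - <<'E'
from workcell import ctrl, grab_frame, camera_info
import cv2
print(ctrl.state(), ctrl.grasp_offset)
for n in ("scene","top","wrist"):
    print(n,camera_info(n))
    cv2.imwrite(f"pics/{n}0.png",grab_frame(n)[:,:,::-1])
E
```

```text
pics
{'time_s': 0.0, 'joints': array([ 1.07749624,  0.41798226, -0.01027761,  1.61416829,  0.00471004,
        1.11069056, -0.0530095 ]), 'qd': array([ 4.20860919e-04, -6.27018627e-05,  6.49275782e-04,  1.73549016e-04,
       -3.62901325e-04,  3.51598971e-04,  6.71418257e-04]), 'tau': array([-7.78009726e-04, -8.51265049e+01,  6.37975093e-01, -4.25983500e+01,
       -4.89873555e-02,  1.88822328e-02,  8.42127315e-05]), 'position': array([ 272.67461763, -561.96607109,  204.82271441]), 'tool_rot': array([-3.14037227e+00,  1.10677763e-04,  4.51780123e-01]), 'contact_force': array([ 0.25180994,  0.11661061, -0.74286235]), 'wrist_torque': array([-0.01828398, -0.04240457, -0.01239053]), 'opening': 93.77027596850822} -18.8
scene {'fovy': 50.73645986620416, 'cx': 250.40214073139845, 'cy': 186.7197245310611, 'pose': array([[ 3.69300820e-01,  6.86453317e-01, -6.26417391e-01,
         1.30798275e+03],
       [ 9.29302653e-01, -2.70125788e-01,  2.51850428e-01,
        -2.97730221e+02],
       [ 3.67207065e-03, -6.75139913e-01, -7.37680564e-01,
         8.73113039e+02],
       [ 0.00000000e+00,  0.
[... 227 characters left out ...]
5e+02],
       [-9.99742822e-01,  1.72992777e-02, -1.46637244e-02,
        -2.71017089e+00],
       [ 1.14301383e-02, -1.74090140e-01, -9.84663382e-01,
         1.22875572e+03],
       [ 0.00000000e+00,  0.00000000e+00,  0.00000000e+00,
         1.00000000e+00]])}
wrist {'fovy': 71.94106290688589, 'cx': 259.94401111262613, 'cy': 192.38132370666747, 'pose': array([[ 4.37174257e-01, -8.66798647e-01, -2.39872415e-01,
         3.41782368e+02],
       [-8.99376515e-01, -4.21559056e-01, -1.15800892e-01,
        -5.28992374e+02],
       [-7.44332085e-04,  2.66360786e-01, -9.63873113e-01,
         3.84678530e+02],
       [ 0.00000000e+00,  0.00000000e+00,  0.00000000e+00,
         1.00000000e+00]])}
```

View pics/top0.png

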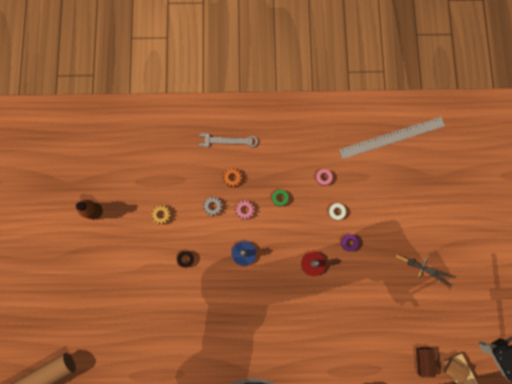

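View pics/scene0.png

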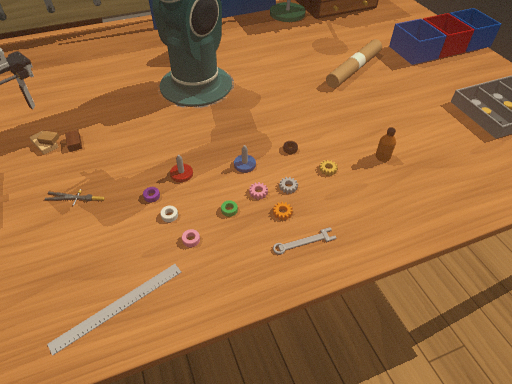

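View pics/wrist0.png

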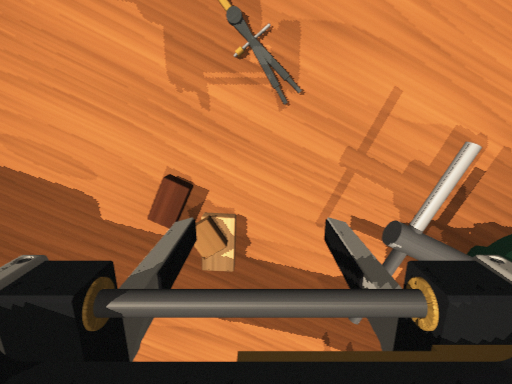

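```bash
cat > h.py <<'E'
import numpy as np, cv2
from workcell import ctrl, grab_frame, camera_info
def ray(info,px,z):
    f=192/np.tan(np.radians(info['fovy']/2)); P=info['pose']
    d=P[:3,:3]@np.array([(px[0]-info['cx'])/f,(px[1]-info['cy'])/f,1]); o=P[:3,3]
    return o+d*(z-o[2])/d[2]
def proj(info,p):
    f=192/np.tan(np.radians(info['fovy']/2)); P=info['pose']
    q=P[:3,:3].T@(np.array(p)-P[:3,3]); return np.array([info['cx']+f*q[0]/q[2],info['cy']+f*q[1]/q[2]])
def masks(img):  # img RGB
    h=cv2.cvtColor(img,cv2.COLOR_RGB2HSV); H,S,V=[h[...,i].astype(int) for i in range(3)]
    return dict(blue=(H>100)&(H<125)&(S>120)&(V>50), red=((H<4)|(H>174))&(S>185)&(V>60),
     green=(H>45)&(H<85)&(S>120)&(V>50), gold=(H>20)&(H<33)&(S>90)&(V>120), white=(S<60)&(V>165),
     steel=(S<75)&(V>80)&(V<=205), black=(V<55))
def blobs(m,lo,hi):
    c,_=cv2.findContours(m.astype(np.uint8),cv2.RETR_EXTERNAL,cv2.CHAIN_APPROX_NONE)
    out=[]
    for k in c:
        hull=cv2.convexHull(k); M=cv2.moments(hull)
        if M['m00']>lo and M['m00']<hi: out.append((M['m10']/M['m00'],M['m01']/M['m00'],M['m00']))
    return out
E
python3 - <<'E'
from h import *
t=cv2.imread('pics/top0.png'); s=cv2.imread('pics/scene0.png')
a=cv2.resize(t[160:280,140:370],None,fx=3.4,fy=3.4,interpolation=cv2.INTER_CUBIC)
cv2.imwrite('pics/topc.png',a)
cv2.imwrite('pics/scenec.png',cv2.resize(s[130:255,130:345],None,fx=3.6,fy=3.6,interpolation=cv2.INTER_CUBIC))
for n,im,x0,x1,y0,y1 in (("top",t,140,370,160,280),("scene",s,130,345,130,255)):
    i=camera_info(n); m=masks(im[:,:,::-1].copy())
    for k,v in m.items():
        w=np.zeros_like(v); w[y0:y1,x0:x1]=v[y0:y1,x0:x1]
        for b in blobs(w,60,1500):
            z={'blue':8,'red':8}.get(k,9); print(n,k,np.round(b,1),np.round(ray(i,b[:2],z)[:2],1))
E
```

```text
top blue [243.6 253.  345. ] [472.   15.3]
top red [313.2 263.3 402.5] [ 440.5 -175.3]
top green [280.  197.3 166. ] [625.5 -89.4]
top white [336.9 211.3 180. ] [ 582.9 -247.7]
top steel [337.1 211.   77. ] [ 583.8 -248.3]
top steel [337.1 211.3 198. ] [ 582.9 -248.2]
top steel [212.4 205.8 211. ] [604.8 100.6]
top black [185.1 258.6 159. ] [459.8 175.7]
scene green [228.7 206.5 136.5] [621.2 -86. ]
scene white [304.7 240.1 621.5] [799.2  58.9]
scene white [168.9 212.1 159.5] [ 579.9 -244.8]
scene white [288.3 183.1 146. ] [601.5 105.4]
scene steel [304.3 240.8 702. ] [800.8  56.7]
scene steel [169.7 216.3 104.5] [ 595.2 -246.4]
scene steel [288.5 183.7 179.5] [603.8 105. ]
scene steel [244.9 160.2 331. ] [465.3  22.4]
```

View pics/topc.png

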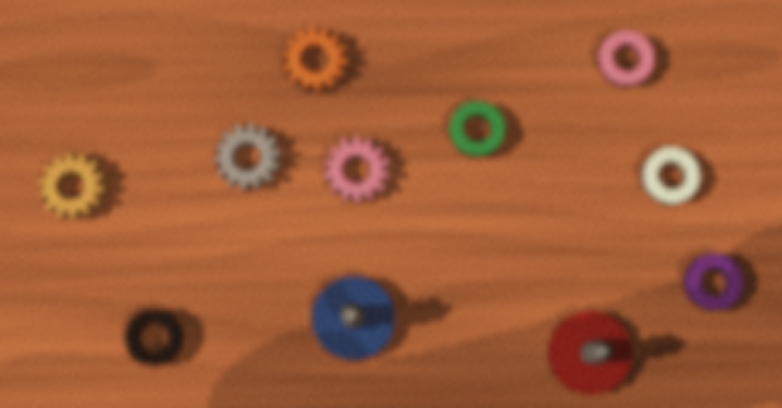

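View pics/scenec.png

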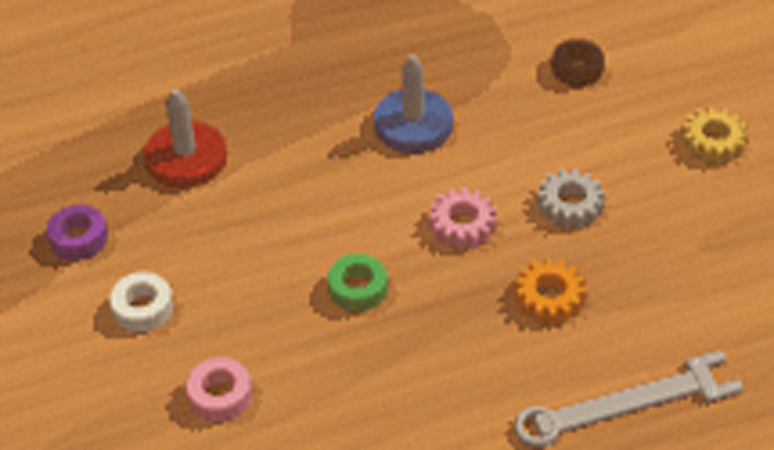

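Identified in the top view:
- **Steel cutter:** grey at (212,206). The pink cutter at (246,210) and the orange one at (233,177) are look-alikes.
- **White collar:** (337,211). The pink collar at (325,177) and the purple one at (351,242) are look-alikes.
- **Other parts:** gold (162,215), black (185,259), green (280,197).
- **Arbors:** blue (244,253), red (313,263).

The enlarged crops confirm the colours. Next I turn the tool to yaw 90°, so that tool x is world +y and tool y is world +x.

Request:
step_arm([
  {"az": -8, "gripper": 0.2},
  {"az": -8},
  {"az": -8},
  {"az": -8},
  {"az": -8},
  {"az": -8},
  {"az": -8},
  {"az": -8},
], newtons=20)

```text
validation failed for argument at $.de...
```

Request:
step_arm([
  {"dx": 0, "dy": 0, "dz": 0, "ax": 0, "ay": 0, "az": -8, "gripper": 0.2},
  {"dx": 0, "dy": 0, "dz": 0, "ax": 0, "ay": 0, "az": -8, "gripper": 0.2},
], newtons=20)

```text
time_s: 0.35
position: [272.8, -561.7, 204.4]
tool_rot: [-3.14, -0.0, 0.737]
contact_force: [0.1, 0.6, -0.4]
opening: 81.3
```

Request:
step_arm([
  {"dx": 0, "dy": 0, "dz": 0, "ax": 0, "ay": 0, "az": -8, "gripper": 0.2},
  {"dx": 0, "dy": 0, "dz": 0, "ax": 0, "ay": 0, "az": -8, "gripper": 0.2},
  {"dx": 0, "dy": 0, "dz": 0, "ax": 0, "ay": 0, "az": -8, "gripper": 0.2},
  {"dx": 0, "dy": 0, "dz": 0, "ax": 0, "ay": 0, "az": -8, "gripper": 0.2},
  {"dx": 0, "dy": 0, "dz": 0, "ax": 0, "ay": 0, "az": -8, "gripper": 0.2},
  {"dx": 0, "dy": 0, "dz": 0, "ax": 0, "ay": 0, "az": -8, "gripper": 0.2},
  {"dx": 0, "dy": 0, "dz": 0, "ax": 0, "ay": 0, "az": 0, "gripper": 0.2},
])

```text
time_s: 1.05
position: [272.1, -560.7, 202.6]
tool_rot: [-3.139, -0.005, 1.613]
contact_force: [0.2, 0.4, -0.1]
opening: 75.1
```

Request:
step_arm([
  {"dx": 44, "dy": 21, "dz": 0, "ax": 0, "ay": 0, "az": 2.4, "gripper": 0.2},
  {"dx": 44, "dy": 21, "dz": 0, "ax": 0, "ay": 0, "az": 0, "gripper": 0.2},
  {"dx": 44, "dy": 21, "dz": 0, "ax": 0, "ay": 0, "az": 0, "gripper": 0.2},
  {"dx": 44, "dy": 21, "dz": 0, "ax": 0, "ay": 0, "az": 0, "gripper": 0.2},
  {"dx": 44, "dy": 21, "dz": 0, "ax": 0, "ay": 0, "az": 0, "gripper": 0.2},
  {"dx": 44, "dy": 21, "dz": 0, "ax": 0, "ay": 0, "az": 0, "gripper": 0.2},
  {"dx": 44, "dy": 21, "dz": 0, "ax": 0, "ay": 0, "az": 0, "gripper": 0.2},
  {"dx": 44, "dy": 21, "dz": 0, "ax": 0, "ay": 0, "az": 0, "gripper": 0.2},
  {"dx": 44, "dy": 21, "dz": 0, "ax": 0, "ay": 0, "az": 0, "gripper": 0.2},
  {"dx": 44, "dy": 21, "dz": 0, "ax": 0, "ay": 0, "az": 0, "gripper": 0.2},
  {"dx": 44, "dy": 21, "dz": 0, "ax": 0, "ay": 0, "az": 0, "gripper": 0.2},
  {"dx": 44, "dy": 21, "dz": 0, "ax": 0, "ay": 0, "az": 0, "gripper": 0.2},
])

```text
time_s: 2.25
position: [540.9, -30.6, 203.5]
tool_rot: [-3.139, -0.003, 1.496]
contact_force: [-0.2, -1.1, 0.3]
opening: 75.5
```

```bash
cat > w.py <<'E'
import sys
from h import *
i=camera_info('wrist'); im=grab_frame('wrist'); n=sys.argv[1]
cv2.imwrite(f'pics/{n}.png',im[:,:,::-1]); 
import pickle; pickle.dump((i,im),open(f'pics/{n}.pkl','wb'))
s=ctrl.state(); print(np.round(s['position'],1),np.round(s['tool_rot'],3),round(s['opening'],1),s['time_s'])
for k,v in masks(im).items():
    for b in blobs(v,500,15000): print(k,np.round(b,0),np.round(ray(i,b[:2],9)[:2],1))
E
python3 w.py w1
```

```text
[543.5 -22.4 203.8] [-3.141 -0.007  1.503] 75.3 2.3
blue [ 210.  146. 1788.] [472.6  16.1]
red [210. 270. 960.] [ 448.6 -177.9]
green [320. 209. 710.] [626.1 -88.2]
white [ 345.  256. 1188.] [ 663.7 -168.9]
white [ 176.  253. 1062.] [ 400.3 -144.2]
white [ 443.  122. 1306.] [794.2  24.5]
white [ 304.   71. 1302.] [606.8 103.1]
steel [ 258.  303. 5492.] [ 521.2 -245. ]
steel [495. 269. 836.] [ 901.  -209.3]
steel [ 17. 266. 514.] [ 143.1 -149.3]
steel [ 345.  255. 1332.] [ 662.7 -168.3]
steel [ 177.  252. 1171.] [ 401.3 -143.5]
steel [ 303.   72. 1396.] [606.5 102.2]
steel [ 447.   90. 3458.] [795.1  65.9]
black [  424.   307. 11343.] [ 794.7 -273.1]
black [ 303.  266. 3840.] [ 597.6 -181.9]
black [ 186.  263. 1510.] [ 413.1 -163.9]
black [ 183.   18. 1216.] [459.5 174.9]
```

View pics/w1.png

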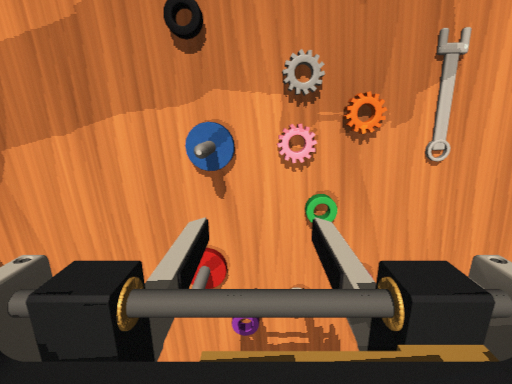

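Request:
step_arm([
  {"dx": 0, "dy": 0, "dz": 0, "ax": 0, "ay": 0, "az": -4, "gripper": 0.2},
  {"dx": 33, "dy": -14, "dz": 10, "ax": 0, "ay": 0, "az": 0, "gripper": 0.2},
  {"dx": 33, "dy": -14, "dz": 10, "ax": 0, "ay": 0, "az": 0, "gripper": 0.2},
  {"dx": 33, "dy": -14, "dz": 10, "ax": 0, "ay": 0, "az": 0, "gripper": 0.2},
  {"dx": 33, "dy": -14, "dz": 10, "ax": 0, "ay": 0, "az": 0, "gripper": 0.2},
  {"dx": 33, "dy": -14, "dz": 10, "ax": 0, "ay": 0, "az": 0, "gripper": 0.2},
  {"dx": 33, "dy": -14, "dz": 10, "ax": 0, "ay": 0, "az": 0, "gripper": 0.2},
  {"dx": 0, "dy": 0, "dz": 0, "ax": 0, "ay": 0, "az": 0, "gripper": 0.2},
  {"dx": 0, "dy": 0, "dz": 0, "ax": 0, "ay": 0, "az": 0, "gripper": 0.2},
])

```text
time_s: 3.2
position: [458.4, 187.2, 142.4]
tool_rot: [-3.14, -0.009, 1.537]
contact_force: [-0.0, -0.4, -0.9]
opening: 75.3
```

```bash
python3 w.py w2 | egrep "black|blue|\]"
```

```text
[458.4 187.3 142.5] [-3.14  -0.009  1.538] 75.0 3.25
white [ 378.  248. 1114.] [608.5  99. ]
white [ 345.  255. 1198.] [565.6  89.8]
white [ 176.  253. 1102.] [344.8  99.9]
steel [ 261.  303. 5656.] [454.   20.7]
steel [496. 267. 666.] [766.7  66.8]
steel [ 17. 266. 547.] [131.4  87.7]
steel [ 360.  249. 3414.] [584.4  98.7]
steel [ 177.  253. 1212.] [345.6 100.5]
black [  426.   307. 11274.] [682.5   6.7]
black [327. 259. 914.] [542.9  84.9]
black [193. 259. 925.] [365.7  91.2]
black [ 262.  195. 1076.] [459.9 175.5]
```

View pics/w2.png

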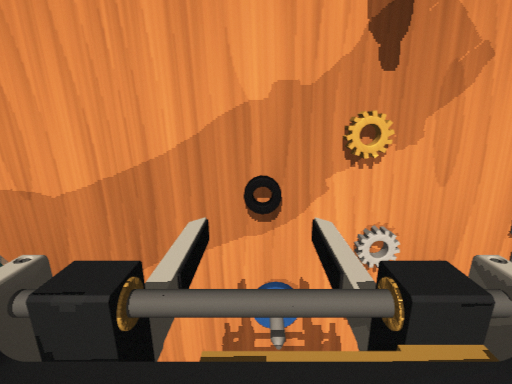

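Request:
step_arm([
  {"dx": 0, "dy": 0, "dz": 0, "ax": 0, "ay": -0.5, "az": -1.9, "gripper": 0.2},
  {"dx": -12, "dy": 1.5, "dz": 25, "ax": 0, "ay": 0, "az": 0, "gripper": 0.2},
  {"dx": 0, "dy": 0, "dz": 40, "ax": 0, "ay": 0, "az": 0, "gripper": 0.2},
  {"dx": 0, "dy": 0, "dz": 40, "ax": 0, "ay": 0, "az": 0, "gripper": 0.2},
  {"dx": 0, "dy": 0, "dz": 0, "ax": 0, "ay": 0, "az": 0, "gripper": 0.2},
  {"dx": 0, "dy": 0, "dz": 0, "ax": 0, "ay": 0, "az": 0, "gripper": 0.2},
])

```text
time_s: 3.85
position: [464.6, 170.2, 37.4]
tool_rot: [3.138, 0.002, 1.565]
contact_force: [-0.0, 0.1, 0.4]
opening: 75.7
```

Request:
step_arm([
  {"dx": 5.3, "dy": -4.7, "dz": 10, "ax": 0, "ay": 0, "az": 0, "gripper": 0.2},
  {"dx": 0, "dy": 0, "dz": 15, "ax": 0, "ay": 0, "az": 0, "gripper": 0.2},
  {"dx": 0, "dy": 0, "dz": 5, "ax": 0, "ay": 0, "az": 0, "gripper": 0.2},
  {"dx": 0, "dy": 0, "dz": 0, "ax": 0, "ay": 0, "az": 0, "gripper": 0.2},
])

```text
time_s: 4.25
position: [462.5, 176.2, 9.3]
tool_rot: [3.132, 0.001, 1.565]
contact_force: [0.4, -0.3, 0.5]
opening: 75.2
```

Request:
step_arm([
  {"dx": -0.7, "dy": -2.6, "dz": 4, "ax": 0.5, "ay": 0, "az": 0, "gripper": 0.2},
  {"dx": 0, "dy": 0, "dz": 0, "ax": 0, "ay": 0, "az": 0, "gripper": 0.2},
  {"dx": 0, "dy": 0, "dz": 0, "ax": 0, "ay": 0, "az": 0, "gripper": 0.6},
  {"dx": 0, "dy": 0, "dz": 0, "ax": 0, "ay": 0, "az": 0, "gripper": 0.6},
  {"dx": 0, "dy": 0, "dz": 0, "ax": 0, "ay": 0, "az": 0, "gripper": 0.6},
  {"dx": 0, "dy": 0, "dz": 0, "ax": 0, "ay": 0, "az": 0, "gripper": 0.6},
  {"dx": 0, "dy": 0, "dz": 0, "ax": 0, "ay": 0, "az": 0, "gripper": 0.6},
  {"dx": 0, "dy": 0, "dz": 0, "ax": 0, "ay": 0, "az": 0, "gripper": 0.6},
])

```text
time_s: 5.05
position: [460.4, 175.5, 6.0]
tool_rot: [3.14, 0.001, 1.564]
contact_force: [-0.3, -0.0, -1.3]
opening: 44.8
```

Request:
step_arm([
  {"dx": 0, "dy": 0, "dz": -20, "ax": 0, "ay": 0, "az": 0, "gripper": 0.6},
  {"dx": 0, "dy": 0, "dz": -40, "ax": 0, "ay": 0, "az": 0, "gripper": 0.6},
  {"dx": -20, "dy": 0, "dz": -40, "ax": 0, "ay": 0, "az": 0, "gripper": 0.6},
  {"dx": -35, "dy": 2, "dz": -20, "ax": 0, "ay": 0, "az": 0, "gripper": 0.6},
  {"dx": -35, "dy": 4, "dz": 0, "ax": 0, "ay": 0, "az": 0, "gripper": 0.6},
  {"dx": -20, "dy": 0, "dz": 0, "ax": 0, "ay": 0, "az": 0, "gripper": 0.6},
  {"dx": 0, "dy": 0, "dz": 0, "ax": 0, "ay": 0, "az": 0, "gripper": 0.6},
  {"dx": 0, "dy": 0, "dz": 0, "ax": 0, "ay": 0, "az": 0, "gripper": 0.6},
])

```text
time_s: 5.85
position: [464.9, 62.3, 130.7]
tool_rot: [3.141, 0.002, 1.567]
contact_force: [-0.2, -0.6, -2.0]
opening: 45.2
```

```bash
python3 w.py w3 | egrep "black|blue|^\["
```

```text
[464.9  62.5 130.6] [3.141e+00 2.000e-03 1.567e+00] 45.3 5.9
black [ 377.  306. 8270.] [ 621.4 -104. ]
black [ 260.  250. 7074.] [464.  -19.1]
```

View pics/w3.png

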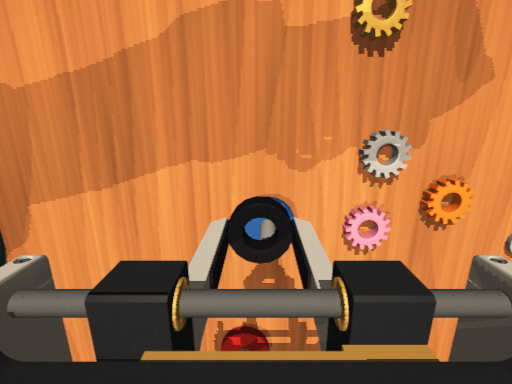

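Run:
```python
from h import *; import pickle
i,im=pickle.load(open('pics/w3.pkl','rb'))
for p,z in (((261,229),142.6),((262,195),142.6),((261,264),142.6)): print(ray(i,p,z)[:2])
b=im[190:270,225:300].copy(); b=cv2.resize(b,None,fx=8,fy=7.5,interpolation=cv2.INTER_CUBIC); cv2.imwrite('pics/w3c.png',b[:,:,::-1])
# predicted post nose & foot pixels for several arbor positions
i1,im1=pickle.load(open('pics/w1.pkl','rb')); t=camera_info('top')
for c in ((472,16),):
  print('w1',proj(i1,(*c,78)),proj(i1,(*c,14)),'top',proj(t,(*c,78)),'w3',proj(i,(*c,78)),'scene',proj(camera_info('scene'),(*c,78)))
cv2.imwrite('pics/w1c.png',cv2.resize(im1[115:185,175:245],None,fx=8,fy=8,interpolation=cv2.INTER_CUBIC)[:,:,::-1])
```

```text
[464.99559808  66.71763522]
[465.70885457  90.94232011]
[464.93638639  39.81757468]
w1 [197.90893575 151.58293175] [208.47684106 146.28294014] top [242.9384522  251.89295819] w3 [268.03173248 250.61648711] scene [243.55862281 145.24790698]
```

View pics/w3c.png

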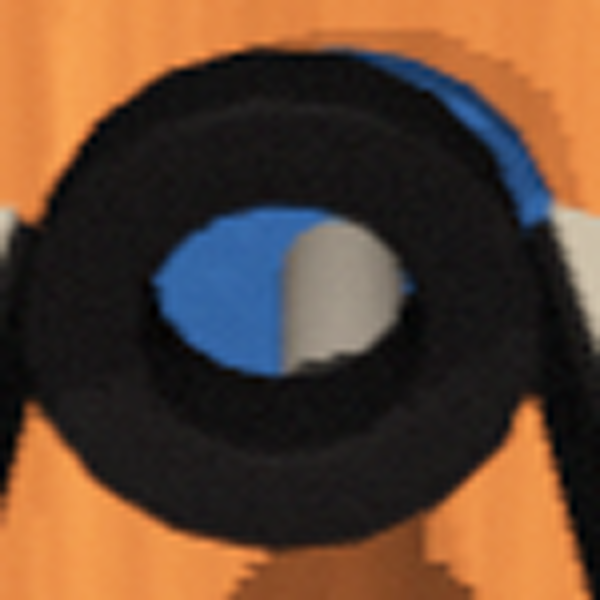

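View pics/w1c.png

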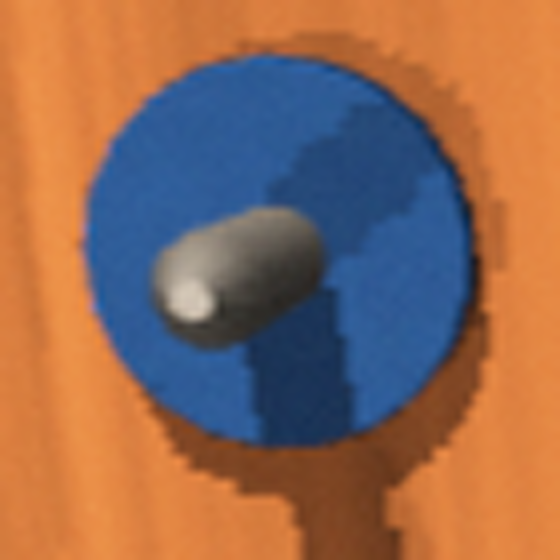

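Request:
step_arm([
  {"dx": -20, "dy": 4, "dz": 0, "ax": 0, "ay": 0, "az": 0, "gripper": 0.6},
  {"dx": -20, "dy": 4, "dz": 0, "ax": 0, "ay": 0, "az": 0, "gripper": 0.6},
  {"dx": -7, "dy": 0, "dz": 0, "ax": 0, "ay": 0, "az": 0, "gripper": 0.6},
  {"dx": 0, "dy": 0, "dz": 0, "ax": 0, "ay": 0, "az": 0, "gripper": 0.6},
  {"dx": 0, "dy": 0, "dz": 0, "ax": 0, "ay": 0, "az": 0, "gripper": 0.6},
])

```text
time_s: 6.4
position: [472.3, 19.8, 130.0]
tool_rot: [-3.14, 0.0, 1.575]
contact_force: [-0.9, 0.0, -1.8]
opening: 44.8
```

```bash
python3 w.py w4 | egrep "^\["
```

```text
[472.2  19.9 130. ] [-3.14   0.     1.575] 45.2 6.45
```

View pics/w4.png

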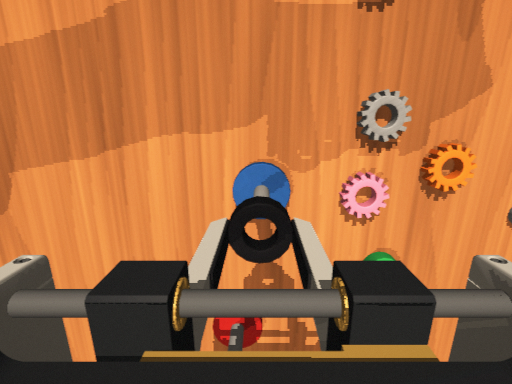

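Run:
```python
from h import *; import pickle
i,im=pickle.load(open('pics/w4.pkl','rb'))
cv2.imwrite('pics/w4c.png',cv2.resize(im[150:270,225:300],None,fx=6,fy=5,interpolation=cv2.INTER_CUBIC)[:,:,::-1])
print(proj(i,(473,15.2,14)),proj(i,(473,15.2,78)),ray(i,(262,190),12))
```

```text
[261.20914095 192.08699104] [261.45582299 210.43016093] [473.91679859  17.1752859   12.        ]
```

View pics/w4c.png

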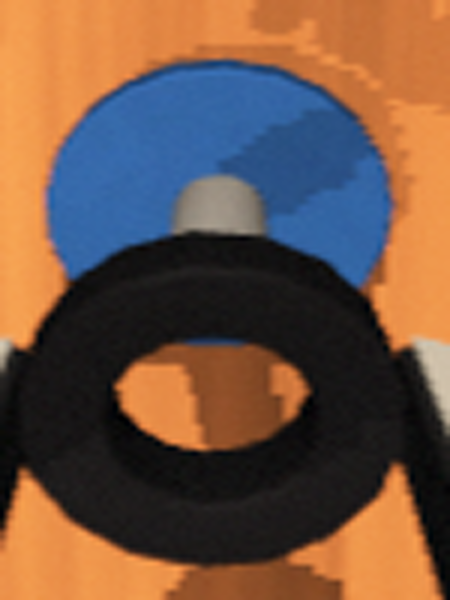

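Request:
step_arm([
  {"dx": -4.8, "dy": 0.8, "dz": 8, "ax": 0, "ay": 0, "az": 0, "gripper": 0.6},
  {"dx": 0, "dy": 0, "dz": 14, "ax": 0, "ay": 0, "az": 0, "gripper": 0.6},
  {"dx": 0, "dy": 0, "dz": 5, "ax": 0, "ay": 0, "az": 0, "gripper": 0.6},
  {"dx": 0, "dy": 0, "dz": 0, "ax": 0, "ay": 0, "az": 0, "gripper": 0.6},
])

```text
time_s: 6.85
position: [472.6, 16.7, 100.1]
tool_rot: [-3.14, -0.0, 1.578]
contact_force: [-0.3, -0.4, -1.4]
opening: 45.2
```

Request:
step_arm([
  {"dx": -1.6, "dy": 0.7, "dz": 4, "ax": 0, "ay": 0, "az": 0, "gripper": 0.6},
  {"dx": 0, "dy": 0, "dz": 8, "ax": 0, "ay": 0, "az": 0, "gripper": 0.6},
  {"dx": 0, "dy": 0, "dz": 8, "ax": 0, "ay": 0, "az": 0, "gripper": 0.6},
  {"dx": 0, "dy": 0, "dz": 8, "ax": 0, "ay": 0, "az": 0, "gripper": 0.6},
  {"dx": 0, "dy": 0, "dz": 0, "ax": 0, "ay": 0, "az": 0, "gripper": 0.6},
])

```text
time_s: 7.35
position: [473.2, 15.1, 69.4]
tool_rot: [-3.139, -0.001, 1.578]
contact_force: [0.4, 0.1, -1.2]
opening: 45.0
```

Request:
step_arm([
  {"dx": 0, "dy": 0, "dz": 10, "ax": 0, "ay": 0, "az": 0, "gripper": 0.6},
  {"dx": 0, "dy": 0, "dz": 10, "ax": 0, "ay": 0, "az": 0, "gripper": 0.6},
  {"dx": 0, "dy": 0, "dz": 10, "ax": 0, "ay": 0, "az": 0, "gripper": 0.6},
  {"dx": 0, "dy": 0, "dz": 8, "ax": 0, "ay": 0, "az": 0, "gripper": 0.6},
  {"dx": 0, "dy": 0, "dz": 4, "ax": 0, "ay": 0, "az": 0, "gripper": 0.6},
  {"dx": 0, "dy": 0, "dz": 0, "ax": 0, "ay": 0, "az": 0, "gripper": 0.6},
])

```text
time_s: 7.95
position: [472.9, 15.3, 23.2]
tool_rot: [-3.139, -0.001, 1.578]
contact_force: [-0.2, -0.1, -0.8]
opening: 45.0
```

Request:
step_arm([
  {"dx": 0, "dy": 0, "dz": 2, "ax": 0, "ay": 0, "az": 0, "gripper": 0.6},
  {"dx": 0, "dy": 0, "dz": 1, "ax": 0, "ay": 0, "az": 0, "gripper": 0.6},
  {"dx": 0, "dy": 0, "dz": 1, "ax": 0, "ay": 0, "az": 0, "gripper": 0.6},
  {"dx": 0, "dy": 0, "dz": 0, "ax": 0, "ay": 0, "az": 0, "gripper": 0.6},
])

```text
time_s: 8.35
position: [473.4, 15.5, 20.1]
tool_rot: [-3.14, -0.0, 1.578]
contact_force: [0.7, 0.2, -1.0]
opening: 44.6
```

Request:
step_arm([
  {"dx": 0, "dy": 0, "dz": 1, "ax": 0, "ay": 0, "az": 0, "gripper": 0.6},
  {"dx": 0, "dy": 0, "dz": 0, "ax": 0, "ay": 0, "az": 0, "gripper": 0.6},
])

```text
time_s: 8.55
position: [473.7, 15.5, 20.0]
tool_rot: [-3.141, 0.0, 1.578]
contact_force: [-0.1, 0.2, -1.2]
opening: 44.8
```

Request:
step_arm([
  {"dx": 0, "dy": 0, "dz": 2, "ax": 0, "ay": 0, "az": 0, "gripper": 0.6},
  {"dx": 0, "dy": 0, "dz": 0, "ax": 0, "ay": 0, "az": 0, "gripper": 0.6},
])

```text
time_s: 8.75
position: [474.1, 15.4, 19.1]
tool_rot: [3.141, 0.001, 1.578]
contact_force: [0.6, -0.8, -0.8]
opening: 44.9
```

Request:
step_arm([
  {"dx": 0, "dy": -0.8, "dz": 1.5, "ax": 0, "ay": 0, "az": 0, "gripper": 0.6},
  {"dx": 0, "dy": 0, "dz": 0, "ax": 0, "ay": 0, "az": 0, "gripper": 0.6},
])

```text
time_s: 8.95
position: [474.4, 15.4, 18.7]
tool_rot: [3.139, 0.002, 1.578]
contact_force: [-0.1, -0.3, -0.9]
opening: 45.0
```

Request:
step_arm([
  {"dx": 0, "dy": 0, "dz": 0, "ax": 0, "ay": 0, "az": 0, "gripper": 0.42},
  {"dx": 0, "dy": 0, "dz": 0, "ax": 0, "ay": 0, "az": 0, "gripper": 0.3},
  {"dx": 0, "dy": 0, "dz": 0, "ax": 0, "ay": 0, "az": 0, "gripper": 0.2},
  {"dx": 0, "dy": 0, "dz": 0, "ax": 0, "ay": 0, "az": 0, "gripper": 0.2},
  {"dx": 0, "dy": 0, "dz": -30, "ax": 0, "ay": 0, "az": 0, "gripper": 0.2},
  {"dx": 0, "dy": 0, "dz": -40, "ax": 0, "ay": 0, "az": 0, "gripper": 0.2},
  {"dx": 20, "dy": 20, "dz": -40, "ax": 0, "ay": 0, "az": 0, "gripper": 0.2},
  {"dx": 35, "dy": 40, "dz": -10, "ax": 0, "ay": 0, "az": 0, "gripper": 0.2},
  {"dx": 25, "dy": 40, "dz": 0, "ax": 0, "ay": 0, "az": 0, "gripper": 0.2},
  {"dx": 0, "dy": 30, "dz": 0, "ax": 0, "ay": 0, "az": 0, "gripper": 0.2},
  {"dx": 0, "dy": 0, "dz": 0, "ax": 0, "ay": 0, "az": 0, "gripper": 0.2},
  {"dx": 0, "dy": 0, "dz": 0, "ax": 0, "ay": 0, "az": 0, "gripper": 0.2},
])

```text
time_s: 10.15
position: [605.7, 98.0, 142.5]
tool_rot: [3.14, 0.001, 1.576]
contact_force: [-0.6, -0.1, -0.0]
opening: 75.2
```

```bash
python3 w.py w5 | egrep "^\[|white|steel"
```

```text
[605.7  97.6 142.5] [3.140e+00 1.000e-03 1.575e+00] 75.1 10.2
white [ 345.  256. 1210.] [718.1   2.2]
white [ 175.  254. 1140.] [495.    3.9]
white [ 410.  219. 1178.] [795.2  53.7]
white [ 260.  183. 1404.] [605.9  99.8]
white [422. 163. 690.] [798.7 126. ]
steel [ 259.  303. 5545.] [605.1 -70.7]
steel [495. 265. 620.] [919.2 -11.5]
steel [ 17. 266. 540.] [283.4 -15.4]
steel [ 345.  255. 1326.] [717.3   2.6]
steel [ 176.  253. 1268.] [495.6   4.5]
steel [257. 177. 934.] [602.2 107.3]
steel [ 413.  201. 2951.] [794.9  78. ]
```

View pics/w5.png

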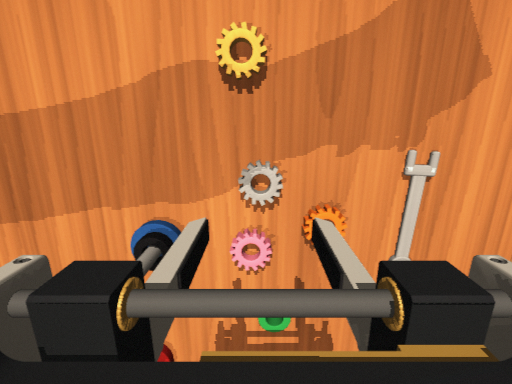

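Request:
step_arm([
  {"dx": 2.5, "dy": 0.3, "dz": 25, "ax": 0, "ay": 0, "az": 0, "gripper": 0.2},
  {"dx": 0, "dy": 0, "dz": 40, "ax": 0, "ay": 0, "az": 0, "gripper": 0.2},
  {"dx": 0, "dy": 0, "dz": 40, "ax": 0, "ay": 0, "az": 0, "gripper": 0.2},
  {"dx": 0, "dy": 0, "dz": 10, "ax": 0, "ay": 0, "az": 0, "gripper": 0.2},
  {"dx": 0, "dy": 0, "dz": 0, "ax": 0, "ay": 0, "az": 0, "gripper": 0.2},
])

```text
time_s: 10.7
position: [604.4, 97.9, 26.4]
tool_rot: [3.138, 0.002, 1.574]
contact_force: [-0.3, 0.4, 1.3]
opening: 75.1
```

Request:
step_arm([
  {"dx": 2.6, "dy": 1.5, "dz": 10, "ax": 0, "ay": 0, "az": 0, "gripper": 0.2},
  {"dx": 0, "dy": 0, "dz": 9, "ax": 0, "ay": 0, "az": 0, "gripper": 0.2},
  {"dx": 0, "dy": 0, "dz": 1, "ax": 0, "ay": 0, "az": 0, "gripper": 0.2},
  {"dx": 0, "dy": 0, "dz": 0, "ax": 0, "ay": 0, "az": 0, "gripper": 0.2},
])

```text
time_s: 11.1
position: [608.2, 100.8, 9.6]
tool_rot: [3.133, 0.002, 1.573]
contact_force: [0.2, -0.4, 0.7]
opening: 75.3
```

Request:
step_arm([
  {"dx": 0, "dy": -2.2, "dz": 5, "ax": 0.4, "ay": 0, "az": 0, "gripper": 0.2},
  {"dx": 0, "dy": 0, "dz": 0, "ax": 0, "ay": 0, "az": 0, "gripper": 0.2},
  {"dx": 0, "dy": 0, "dz": 0, "ax": 0, "ay": 0, "az": 0, "gripper": 0.55},
  {"dx": 0, "dy": 0, "dz": 0, "ax": 0, "ay": 0, "az": 0, "gripper": 0.55},
  {"dx": 0, "dy": 0, "dz": 0, "ax": 0, "ay": 0, "az": 0, "gripper": 0.55},
  {"dx": 0, "dy": 0, "dz": 0, "ax": 0, "ay": 0, "az": 0, "gripper": 0.55},
  {"dx": 0, "dy": 0, "dz": 0, "ax": 0, "ay": 0, "az": 0, "gripper": 0.55},
])

```text
time_s: 11.8
position: [606.5, 100.8, 5.5]
tool_rot: [3.138, 0.002, 1.573]
contact_force: [-0.5, 0.2, -1.1]
opening: 53.5
```

Request:
step_arm([
  {"dx": 0, "dy": 0, "dz": -20, "ax": 0, "ay": 0, "az": 0, "gripper": 0.55},
  {"dx": 0, "dy": 0, "dz": -40, "ax": 0, "ay": 0, "az": 0, "gripper": 0.55},
  {"dx": -5, "dy": -15, "dz": -40, "ax": 0, "ay": 0, "az": 0, "gripper": 0.55},
  {"dx": -10, "dy": -30, "dz": -25, "ax": 0, "ay": 0, "az": 0, "gripper": 0.55},
  {"dx": -10, "dy": -30, "dz": 0, "ax": 0, "ay": 0, "az": 0, "gripper": 0.55},
  {"dx": -10, "dy": -30, "dz": 0, "ax": 0, "ay": 0, "az": 0, "gripper": 0.55},
  {"dx": -5, "dy": -22, "dz": 0, "ax": 0, "ay": 0, "az": 0, "gripper": 0.55},
  {"dx": 0, "dy": 0, "dz": 0, "ax": 0, "ay": 0, "az": 0, "gripper": 0.55},
  {"dx": 0, "dy": 0, "dz": 0, "ax": 0, "ay": 0, "az": 0, "gripper": 0.55},
])

```text
time_s: 12.7
position: [474.2, 59.2, 134.7]
tool_rot: [3.138, 0.003, 1.573]
contact_force: [0.5, -0.0, -1.6]
opening: 53.9
```

```bash
python3 w.py w6 | egrep "^\["
python3 - <<'E'
from h import *; import pickle
i,im=pickle.load(open('pics/w6.pkl','rb'))
p=ctrl.state()['position']
print('pred bore', proj(i,(p[0],p[1],p[2]-5.3+16)), 'post', proj(i,(473.4,15.5,78)),proj(i,(473.4,15.5,14)))
cv2.imwrite('pics/w6c.png',cv2.resize(im[150:300,160:360],None,fx=4,fy=4,interpolation=cv2.INTER_CUBIC)[:,:,::-1])
E
```

```text
[474.2  59.4 134.5] [3.139e+00 3.000e-03 1.573e+00] 53.7 12.75
pred bore [260.95906228 233.90980392] post [259.47865012 246.22542279] [259.40031564 221.71002274]
```

View pics/w6c.png

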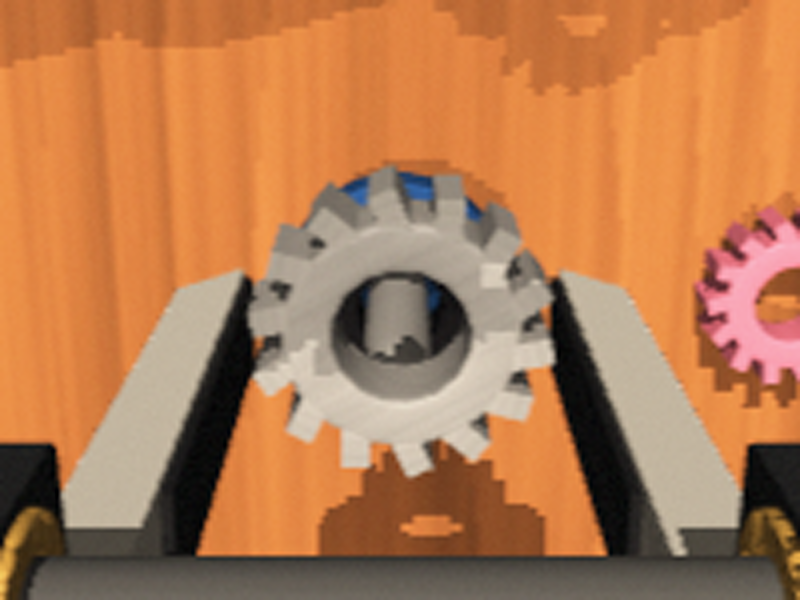

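Request:
step_arm([
  {"dx": -20, "dy": 0, "dz": 0, "ax": 0, "ay": 0, "az": 0, "gripper": 0.55},
  {"dx": -20, "dy": 0, "dz": 10, "ax": 0, "ay": 0, "az": 0, "gripper": 0.55},
  {"dx": -5, "dy": 0, "dz": 10, "ax": 0, "ay": 0, "az": 0, "gripper": 0.55},
  {"dx": 0, "dy": 0, "dz": 0, "ax": 0, "ay": 0, "az": 0, "gripper": 0.55},
  {"dx": 0, "dy": 0, "dz": 0, "ax": 0, "ay": 0, "az": 0, "gripper": 0.55},
])

```text
time_s: 13.25
position: [477.5, 15.7, 113.7]
tool_rot: [3.138, 0.001, 1.576]
contact_force: [0.4, 0.6, -0.8]
opening: 53.9
```

Request:
step_arm([
  {"dx": -0.2, "dy": -3.7, "dz": 6, "ax": 0, "ay": 0, "az": 0, "gripper": 0.55},
  {"dx": 0, "dy": 0, "dz": 8, "ax": 0, "ay": 0, "az": 0, "gripper": 0.55},
  {"dx": 0, "dy": 0, "dz": 4, "ax": 0, "ay": 0, "az": 0, "gripper": 0.55},
  {"dx": 0, "dy": 0, "dz": 0, "ax": 0, "ay": 0, "az": 0, "gripper": 0.55},
])

```text
time_s: 13.65
position: [473.8, 17.8, 94.5]
tool_rot: [3.138, -0.0, 1.579]
contact_force: [0.3, -0.2, -0.8]
opening: 53.3
```

Request:
step_arm([
  {"dx": -2.3, "dy": 0, "dz": 2, "ax": 0, "ay": 0, "az": 0, "gripper": 0.55},
  {"dx": 0, "dy": 0, "dz": 6, "ax": 0, "ay": 0, "az": 0, "gripper": 0.55},
  {"dx": 0, "dy": 0, "dz": 8, "ax": 0, "ay": 0, "az": 0, "gripper": 0.55},
  {"dx": 0, "dy": 0, "dz": 8, "ax": 0, "ay": 0, "az": 0, "gripper": 0.55},
  {"dx": 0, "dy": 0, "dz": 0, "ax": 0, "ay": 0, "az": 0, "gripper": 0.55},
])

```text
time_s: 14.15
position: [474.1, 15.4, 68.5]
tool_rot: [3.137, -0.0, 1.579]
contact_force: [0.5, -0.7, -1.2]
opening: 54.1
```

Threaded freely onto the post; lower to about 39.

Request:
step_arm([
  {"dx": 0, "dy": 0, "dz": 8, "ax": 0.2, "ay": 0, "az": 0, "gripper": 0.55},
  {"dx": 0, "dy": 0, "dz": 8, "ax": 0, "ay": 0, "az": 0, "gripper": 0.55},
  {"dx": 0, "dy": 0, "dz": 8, "ax": 0, "ay": 0, "az": 0, "gripper": 0.55},
  {"dx": 0, "dy": 0, "dz": 3, "ax": 0, "ay": 0, "az": 0, "gripper": 0.55},
  {"dx": 0, "dy": 0, "dz": 0, "ax": 0, "ay": 0, "az": 0, "gripper": 0.55},
])

```text
time_s: 14.65
position: [474.0, 15.5, 38.6]
tool_rot: [-3.141, -0.0, 1.579]
contact_force: [-0.4, 0.6, -0.7]
opening: 53.7
```

Request:
step_arm([
  {"dx": 0, "dy": 0, "dz": 1.5, "ax": 0, "ay": 0, "az": 0, "gripper": 0.55},
  {"dx": 0, "dy": 0, "dz": 1, "ax": 0, "ay": 0, "az": 0, "gripper": 0.55},
  {"dx": 0, "dy": 0, "dz": 0, "ax": 0, "ay": 0, "az": 0, "gripper": 0.55},
])

```text
time_s: 14.95
position: [474.3, 15.7, 37.4]
tool_rot: [3.141, 0.001, 1.579]
contact_force: [-0.1, 0.5, -0.9]
opening: 53.8
```

Request:
step_arm([
  {"dx": 0, "dy": -0.5, "dz": 2, "ax": 0, "ay": 0, "az": 0, "gripper": 0.55},
  {"dx": 0, "dy": 0, "dz": 0, "ax": 0, "ay": 0, "az": 0, "gripper": 0.55},
])

```text
time_s: 15.15
position: [474.8, 15.8, 36.8]
tool_rot: [3.139, 0.001, 1.579]
contact_force: [-0.5, -0.3, -1.3]
opening: 53.5
```

Request:
step_arm([
  {"dx": 0, "dy": 0, "dz": 0, "ax": 0, "ay": 0, "az": 0, "gripper": 0.35},
  {"dx": 0, "dy": 0, "dz": 0, "ax": 0, "ay": 0, "az": 0, "gripper": 0.2},
  {"dx": 0, "dy": 0, "dz": 0, "ax": 0, "ay": 0, "az": 0, "gripper": 0.2},
  {"dx": 0, "dy": 0, "dz": -30, "ax": 0, "ay": 0, "az": 0, "gripper": 0.2},
  {"dx": 0, "dy": 0, "dz": -40, "ax": 0, "ay": 0, "az": 0, "gripper": 0.2},
  {"dx": -10, "dy": 20, "dz": -35, "ax": 0, "ay": 0, "az": 0, "gripper": 0.2},
  {"dx": -30, "dy": 40, "dz": 0, "ax": 0, "ay": 0, "az": 0, "gripper": 0.2},
  {"dx": -30, "dy": 40, "dz": 0, "ax": 0, "ay": 0, "az": 0, "gripper": 0.2},
  {"dx": -25, "dy": 40, "dz": 0, "ax": 0, "ay": 0, "az": 0, "gripper": 0.2},
  {"dx": -10, "dy": 10, "dz": 0, "ax": 0, "ay": 0, "az": 0, "gripper": 0.2},
  {"dx": 0, "dy": 0, "dz": 0, "ax": 0, "ay": 0, "az": 0, "gripper": 0.2},
  {"dx": 0, "dy": 0, "dz": 0, "ax": 0, "ay": 0, "az": 0, "gripper": 0.2},
])

```text
time_s: 16.35
position: [629.4, -91.4, 146.0]
tool_rot: [3.139, 0.003, 1.581]
contact_force: [-0.0, -0.6, 0.2]
opening: 75.5
```

```bash
python3 w.py w7 | egrep "^\[|green"
```

```text
[629.2 -91.2 146.1] [3.139e+00 3.000e-03 1.581e+00] 75.2 16.4
green [ 257.  182. 1097.] [625.6 -89.6]
```

View pics/w7.png

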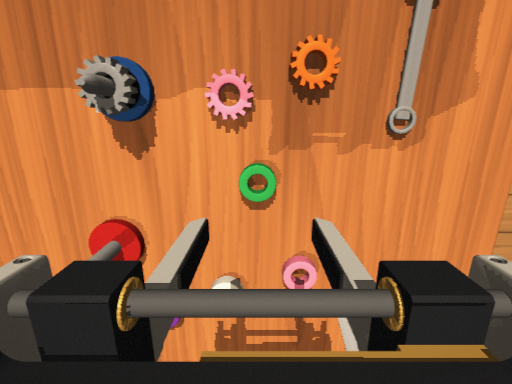

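Request:
step_arm([
  {"dx": 1.5, "dy": -3.5, "dz": 28, "ax": 0, "ay": 0, "az": 0.5, "gripper": 0.2},
  {"dx": 0, "dy": 0, "dz": 40, "ax": 0, "ay": 0, "az": 0, "gripper": 0.2},
  {"dx": 0, "dy": 0, "dz": 40, "ax": 0, "ay": 0, "az": 0, "gripper": 0.2},
  {"dx": 0, "dy": 0, "dz": 8, "ax": 0, "ay": 0, "az": 0, "gripper": 0.2},
  {"dx": 0, "dy": 0, "dz": 0, "ax": 0, "ay": 0, "az": 0, "gripper": 0.2},
])

```text
time_s: 16.9
position: [624.2, -85.7, 30.5]
tool_rot: [3.135, 0.003, 1.577]
contact_force: [-0.5, 0.5, 0.2]
opening: 74.7
```

Request:
step_arm([
  {"dx": -3.9, "dy": 1.4, "dz": 12, "ax": 0.3, "ay": 0, "az": 0, "gripper": 0.2},
  {"dx": 0, "dy": 0, "dz": 9, "ax": 0, "ay": 0, "az": 0, "gripper": 0.2},
  {"dx": 0, "dy": 0, "dz": 2, "ax": 0, "ay": 0, "az": 0, "gripper": 0.2},
  {"dx": 0, "dy": 0, "dz": 0, "ax": 0, "ay": 0, "az": 0, "gripper": 0.2},
])

```text
time_s: 17.3
position: [628.0, -89.8, 10.6]
tool_rot: [3.136, 0.004, 1.577]
contact_force: [0.7, -0.4, 0.2]
opening: 75.5
```

Request:
step_arm([
  {"dx": 0.2, "dy": -2.4, "dz": 5.5, "ax": 0.2, "ay": 0, "az": 0, "gripper": 0.2},
  {"dx": 0, "dy": 0, "dz": 0, "ax": 0, "ay": 0, "az": 0, "gripper": 0.2},
  {"dx": 0, "dy": 0, "dz": 0, "ax": 0, "ay": 0, "az": 0, "gripper": 0.6},
  {"dx": 0, "dy": 0, "dz": 0, "ax": 0, "ay": 0, "az": 0, "gripper": 0.6},
  {"dx": 0, "dy": 0, "dz": 0, "ax": 0, "ay": 0, "az": 0, "gripper": 0.6},
  {"dx": 0, "dy": 0, "dz": 0, "ax": 0, "ay": 0, "az": 0, "gripper": 0.6},
  {"dx": 0, "dy": 0, "dz": 0, "ax": 0, "ay": 0, "az": 0, "gripper": 0.6},
  {"dx": 0, "dy": 0, "dz": 0, "ax": 0, "ay": 0, "az": 0, "gripper": 0.6},
])

```text
time_s: 18.1
position: [626.2, -89.8, 6.2]
tool_rot: [3.138, 0.004, 1.577]
contact_force: [-0.2, -0.2, -0.1]
opening: 45.7
```

Request:
step_arm([
  {"dx": 0, "dy": 0, "dz": -20, "ax": 0, "ay": 0, "az": 0, "gripper": 0.6},
  {"dx": 0, "dy": 0, "dz": -40, "ax": 0, "ay": 0, "az": 0, "gripper": 0.6},
  {"dx": 15, "dy": -15, "dz": -40, "ax": 0, "ay": 0, "az": 0, "gripper": 0.6},
  {"dx": 30, "dy": -31, "dz": -25, "ax": 0, "ay": 0, "az": 0, "gripper": 0.6},
  {"dx": 30, "dy": -31, "dz": 0, "ax": 0, "ay": 0, "az": 0, "gripper": 0.6},
  {"dx": 30, "dy": -31, "dz": 0, "ax": 0, "ay": 0, "az": 0, "gripper": 0.6},
  {"dx": 25, "dy": -25, "dz": 0, "ax": 0, "ay": 0, "az": 0, "gripper": 0.6},
  {"dx": 15, "dy": -13, "dz": 0, "ax": 0, "ay": 0, "az": 0, "gripper": 0.6},
  {"dx": 0, "dy": 0, "dz": 0, "ax": 0, "ay": 0, "az": 0, "gripper": 0.6},
  {"dx": 0, "dy": 0, "dz": 0, "ax": 0, "ay": 0, "az": 0, "gripper": 0.6},
])

```text
time_s: 19.1
position: [473.2, 59.3, 134.8]
tool_rot: [3.136, 0.006, 1.576]
contact_force: [-0.3, -0.0, 0.1]
opening: 45.0
```

```bash
cat > held.py <<'E'
import sys
from h import *; import pickle
n=sys.argv[1]; h=float(sys.argv[2]); ax,ay=float(sys.argv[3]),float(sys.argv[4])
i,im=pickle.load(open(f'pics/{n}.pkl','rb'))
p=ctrl.state()['position']
print('pred bore', proj(i,(p[0],p[1],p[2]-5.5+h)), 'post', proj(i,(ax,ay,78)),proj(i,(ax,ay,14)))
cv2.imwrite(f'pics/{n}c.png',cv2.resize(im[150:300,160:360],None,fx=4,fy=4,interpolation=cv2.INTER_CUBIC)[:,:,::-1])
E
python3 w.py w8 | egrep "^\["; python3 held.py w8 18 473.4 15.5
```

```text
[473.3  59.3 134.8] [3.136 0.006 1.576] 45.3 19.15
pred bore [261.09366699 235.32161683] post [260.19096387 246.05366747] [259.84652695 221.47371412]
```

View pics/w8c.png

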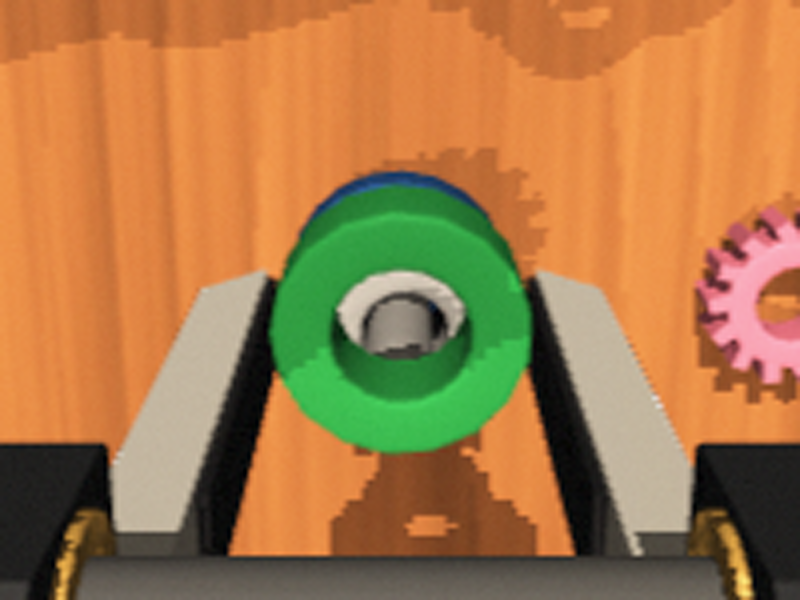

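Request:
step_arm([
  {"dx": -20, "dy": 0, "dz": 0, "ax": 0.3, "ay": 0.3, "az": 0, "gripper": 0.6},
  {"dx": -20, "dy": 0, "dz": 10, "ax": 0, "ay": 0, "az": 0, "gripper": 0.6},
  {"dx": -6, "dy": -2, "dz": 10, "ax": 0, "ay": 0, "az": 0, "gripper": 0.6},
  {"dx": 0, "dy": 0, "dz": 0, "ax": 0, "ay": 0, "az": 0, "gripper": 0.6},
  {"dx": 0, "dy": 0, "dz": 0, "ax": 0, "ay": 0, "az": 0, "gripper": 0.6},
])

```text
time_s: 19.65
position: [473.5, 10.5, 113.7]
tool_rot: [3.141, -0.001, 1.573]
contact_force: [0.7, -0.1, -0.4]
opening: 45.2
```

Request:
step_arm([
  {"dx": 4, "dy": 0.4, "dz": 6, "ax": 0, "ay": 0, "az": 0, "gripper": 0.6},
  {"dx": 0, "dy": 0, "dz": 8, "ax": 0, "ay": 0, "az": 0, "gripper": 0.6},
  {"dx": 0, "dy": 0, "dz": 4, "ax": 0, "ay": 0, "az": 0, "gripper": 0.6},
  {"dx": 0, "dy": 0, "dz": 0, "ax": 0, "ay": 0, "az": 0, "gripper": 0.6},
])

```text
time_s: 20.05
position: [474.3, 17.1, 94.6]
tool_rot: [3.141, -0.002, 1.575]
contact_force: [-0.2, -0.1, -0.4]
opening: 45.0
```

Request:
step_arm([
  {"dx": -2.4, "dy": 0, "dz": 2, "ax": 0, "ay": 0, "az": 0, "gripper": 0.6},
  {"dx": 0, "dy": 0, "dz": 6, "ax": 0, "ay": 0, "az": 0, "gripper": 0.6},
  {"dx": 0, "dy": 0, "dz": 8, "ax": 0, "ay": 0, "az": 0, "gripper": 0.6},
  {"dx": 0, "dy": 0, "dz": 8, "ax": 0, "ay": 0, "az": 0, "gripper": 0.6},
  {"dx": 0, "dy": 0, "dz": 0, "ax": 0, "ay": 0, "az": 0, "gripper": 0.6},
])

```text
time_s: 20.55
position: [474.4, 14.6, 68.5]
tool_rot: [3.141, -0.002, 1.575]
contact_force: [-0.5, 0.0, -0.7]
opening: 45.4
```

Request:
step_arm([
  {"dx": 0, "dy": 0, "dz": 7, "ax": 0, "ay": 0, "az": 0, "gripper": 0.6},
  {"dx": 0, "dy": 0, "dz": 4, "ax": 0, "ay": 0, "az": 0, "gripper": 0.6},
  {"dx": 0, "dy": 0, "dz": 1, "ax": 0, "ay": 0, "az": 0, "gripper": 0.6},
  {"dx": 0, "dy": 0, "dz": 0, "ax": 0, "ay": 0, "az": 0, "gripper": 0.6},
])

```text
time_s: 20.95
position: [474.4, 14.8, 55.1]
tool_rot: [3.141, -0.002, 1.575]
contact_force: [-0.0, -0.8, -1.0]
opening: 45.6
```

Request:
step_arm([
  {"dx": 0, "dy": 0, "dz": 1.5, "ax": 0, "ay": 0, "az": 0, "gripper": 0.6},
  {"dx": 0, "dy": 0, "dz": 1, "ax": 0, "ay": 0, "az": 0, "gripper": 0.6},
  {"dx": 0, "dy": 0, "dz": 1, "ax": 0, "ay": 0, "az": 0, "gripper": 0.6},
  {"dx": 0, "dy": 0, "dz": 0, "ax": 0, "ay": 0, "az": 0, "gripper": 0.6},
])

```text
time_s: 21.35
position: [474.7, 14.8, 54.0]
tool_rot: [3.14, 0.0, 1.575]
contact_force: [-0.3, 0.3, -0.0]
opening: 45.3
```

Request:
step_arm([
  {"dx": 0, "dy": -0.5, "dz": 2, "ax": 0, "ay": 0, "az": 0, "gripper": 0.6},
  {"dx": 0, "dy": 0, "dz": 0, "ax": 0, "ay": 0, "az": 0, "gripper": 0.6},
])

```text
time_s: 21.55
position: [475.2, 14.8, 53.4]
tool_rot: [3.138, 0.001, 1.575]
contact_force: [0.5, 0.0, -0.4]
opening: 45.2
```

Request:
step_arm([
  {"dx": 0, "dy": 0, "dz": 0, "ax": 0, "ay": 0, "az": 0, "gripper": 0.42},
  {"dx": 0, "dy": 0, "dz": 0, "ax": 0, "ay": 0, "az": 0, "gripper": 0.2},
  {"dx": 0, "dy": 0, "dz": 0, "ax": 0, "ay": 0, "az": 0, "gripper": 0.2},
  {"dx": 0, "dy": 0, "dz": -30, "ax": 0, "ay": 0, "az": 0, "gripper": 0.2},
  {"dx": 0, "dy": 0, "dz": -40, "ax": 0, "ay": 0, "az": 0, "gripper": 0.2},
  {"dx": 20, "dy": 10, "dz": -20, "ax": 0, "ay": 0, "az": 0, "gripper": 0.2},
  {"dx": 45, "dy": 22, "dz": 0, "ax": 0, "ay": 0, "az": 0, "gripper": 0.2},
  {"dx": 45, "dy": 22, "dz": 0, "ax": 0, "ay": 0, "az": 0, "gripper": 0.2},
  {"dx": 45, "dy": 22, "dz": 0, "ax": 0, "ay": 0, "az": 0, "gripper": 0.2},
  {"dx": 40, "dy": 20, "dz": 0, "ax": 0, "ay": 0, "az": 0, "gripper": 0.2},
  {"dx": 20, "dy": 10, "dz": 0, "ax": 0, "ay": 0, "az": 0, "gripper": 0.2},
  {"dx": 0, "dy": 0, "dz": 0, "ax": 0, "ay": 0, "az": 0, "gripper": 0.2},
])

```text
time_s: 22.75
position: [583.4, 235.8, 145.8]
tool_rot: [3.139, 0.0, 1.568]
contact_force: [-1.2, -0.3, -0.3]
opening: 75.1
```

Request:
step_arm([
  {"dx": 0, "dy": 0, "dz": 0, "ax": 0, "ay": 0, "az": 0, "gripper": 0.2},
])

```text
time_s: 22.85
position: [583.1, 236.0, 145.3]
tool_rot: [3.14, 0.001, 1.569]
contact_force: [0.6, -0.3, -0.9]
opening: 75.2
```

```bash
python3 w.py w9 | egrep "^\[|gold"
python3 - <<'E'
from h import *
a=grab_frame('scene'); cv2.imwrite('pics/s9.png',cv2.resize(a[110:230,130:350],None,fx=3.6,fy=3.6,interpolation=cv2.INTER_CUBIC)[:,:,::-1])
E
```

```text
[583.  235.7 145.4] [3.140e+00 1.000e-03 1.569e+00] 75.0 22.9
```

View pics/w9.png

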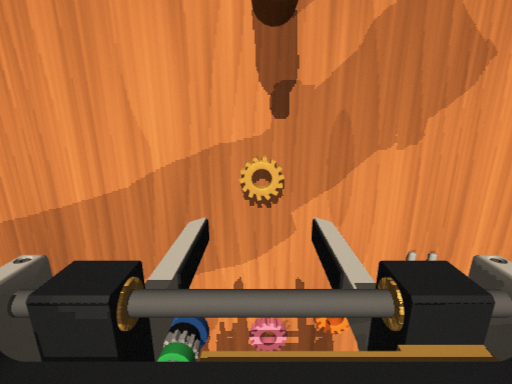

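View pics/s9.png

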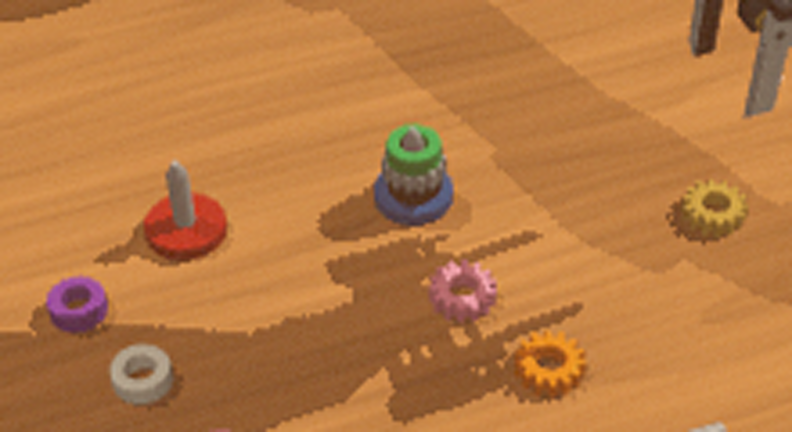

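Run:
```python
from h import *; import pickle
i,im=pickle.load(open('pics/w9.pkl','rb'))
h=cv2.cvtColor(im,cv2.COLOR_RGB2HSV); m=np.zeros(h.shape[:2],bool)
m[145:215,225:300]=((h[...,0]>17)&(h[...,0]<34))[145:215,225:300]
for b in blobs(cv2.morphologyEx(m.astype(np.uint8),cv2.MORPH_OPEN,np.ones((2,2))),500,5000): print(b,ray(i,b[:2],10))
# red arbor from w7
i,im=pickle.load(open('pics/w7.pkl','rb')); j=camera_info('top')
for b in blobs(masks(im)['red'],300,9000): print(b,ray(i,b[:2],12))
for c in ((441,-175),): print(proj(i,(*c,78)),proj(i,(*c,14)),proj(j,(*c,78)),proj(j,(*c,14)))
cv2.imwrite('pics/w7c.png',cv2.resize(im[210:290,80:160],None,fx=7,fy=7,interpolation=cv2.INTER_CUBIC)[:,:,::-1])
```

```text
(262.38719119541037, 178.79815009951994, 1423.5) [585.70718401 242.72071003  10.        ]
(116.22103185790809, 240.76806691100458, 1773.5) [ 443.79388452 -168.50065172   12.        ]
[ 82.04786428 274.02835054] [113.93340437 246.02739485] [316.90315328 262.53790517] [313.42207613 263.02446962]
```

View pics/w7c.png

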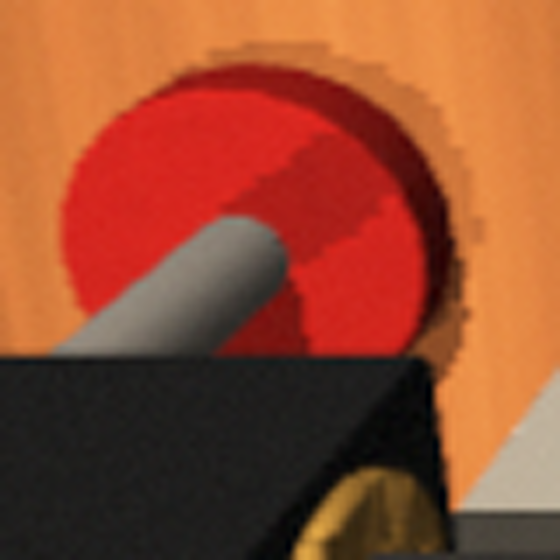

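Request:
step_arm([
  {"dx": 6.9, "dy": 2.7, "dz": 28, "ax": 0, "ay": 0, "az": 0, "gripper": 0.2},
  {"dx": 0, "dy": 0, "dz": 40, "ax": 0, "ay": 0, "az": 0, "gripper": 0.2},
  {"dx": 0, "dy": 0, "dz": 40, "ax": 0, "ay": 0, "az": 0, "gripper": 0.2},
  {"dx": 0, "dy": 0, "dz": 8, "ax": 0, "ay": 0, "az": 0, "gripper": 0.2},
  {"dx": 0, "dy": 0, "dz": 0, "ax": 0, "ay": 0, "az": 0, "gripper": 0.2},
])

```text
time_s: 23.45
position: [588.2, 235.5, 29.5]
tool_rot: [3.134, 0.002, 1.561]
contact_force: [-0.1, -0.4, 0.4]
opening: 75.5
```

Request:
step_arm([
  {"dx": 7.2, "dy": -2.5, "dz": 12, "ax": 0.3, "ay": 0, "az": -0.4, "gripper": 0.2},
  {"dx": 0, "dy": 0, "dz": 8, "ax": 0, "ay": 0, "az": 0, "gripper": 0.2},
  {"dx": 0, "dy": 0, "dz": 2, "ax": 0, "ay": 0, "az": 0, "gripper": 0.2},
  {"dx": 0, "dy": 0, "dz": 0, "ax": 0, "ay": 0, "az": 0, "gripper": 0.2},
])

```text
time_s: 23.85
position: [588.1, 243.4, 10.7]
tool_rot: [3.135, 0.001, 1.567]
contact_force: [1.4, -0.9, 0.4]
opening: 75.3
```

Request:
step_arm([
  {"dx": -0.6, "dy": -2.4, "dz": 5.5, "ax": 0.2, "ay": 0, "az": 0, "gripper": 0.2},
  {"dx": 0, "dy": 0, "dz": 0, "ax": 0, "ay": 0, "az": 0, "gripper": 0.2},
  {"dx": 0, "dy": 0, "dz": 0, "ax": 0, "ay": 0, "az": 0, "gripper": 0.55},
  {"dx": 0, "dy": 0, "dz": 0, "ax": 0, "ay": 0, "az": 0, "gripper": 0.55},
  {"dx": 0, "dy": 0, "dz": 0, "ax": 0, "ay": 0, "az": 0, "gripper": 0.55},
  {"dx": 0, "dy": 0, "dz": 0, "ax": 0, "ay": 0, "az": 0, "gripper": 0.55},
  {"dx": 0, "dy": 0, "dz": 0, "ax": 0, "ay": 0, "az": 0, "gripper": 0.55},
])

```text
time_s: 24.55
position: [586.2, 242.8, 6.1]
tool_rot: [3.137, 0.0, 1.567]
contact_force: [-0.2, -0.1, -0.6]
opening: 53.2
```

Request:
step_arm([
  {"dx": 0, "dy": 0, "dz": -20, "ax": 0, "ay": 0, "az": 0, "gripper": 0.55},
  {"dx": 0, "dy": 0, "dz": -40, "ax": 0, "ay": 0, "az": 0, "gripper": 0.55},
  {"dx": -15, "dy": -5, "dz": -40, "ax": 0, "ay": 0, "az": 0, "gripper": 0.55},
  {"dx": -40, "dy": -16, "dz": -30, "ax": 0, "ay": 0, "az": 0, "gripper": 0.55},
  {"dx": -40, "dy": -16, "dz": 0, "ax": 0, "ay": 0, "az": 0, "gripper": 0.55},
  {"dx": -40, "dy": -16, "dz": 0, "ax": 0, "ay": 0, "az": 0, "gripper": 0.55},
  {"dx": -40, "dy": -16, "dz": 0, "ax": 0, "ay": 0, "az": 0, "gripper": 0.55},
  {"dx": -40, "dy": -16, "dz": 0, "ax": 0, "ay": 0, "az": 0, "gripper": 0.55},
  {"dx": -40, "dy": -16, "dz": 0, "ax": 0, "ay": 0, "az": 0, "gripper": 0.55},
  {"dx": -40, "dy": -16, "dz": 0, "ax": 0, "ay": 0, "az": 0, "gripper": 0.55},
  {"dx": -40, "dy": -16, "dz": 0, "ax": 0, "ay": 0, "az": 0, "gripper": 0.55},
  {"dx": -20, "dy": -8, "dz": 0, "ax": 0, "ay": 0, "az": 0, "gripper": 0.55},
])

```text
time_s: 25.75
position: [438.2, -119.7, 139.2]
tool_rot: [3.136, 0.001, 1.572]
contact_force: [0.5, 0.3, -1.1]
opening: 53.0
```

Request:
step_arm([
  {"dx": 0, "dy": 0, "dz": 0, "ax": 0, "ay": 0, "az": 0, "gripper": 0.55},
  {"dx": 0, "dy": 0, "dz": 0, "ax": 0, "ay": 0, "az": 0, "gripper": 0.55},
])

```text
time_s: 25.95
position: [437.0, -122.6, 139.4]
tool_rot: [3.136, 0.003, 1.567]
contact_force: [-0.2, 0.7, -1.1]
opening: 53.1
```

```bash
python3 w.py w10 | egrep "^\[|red"; python3 held.py w10 16 441 -175
```

```text
[ 437.1 -122.4  139.4] [3.136e+00 2.000e-03 1.568e+00] 52.9 26.0
pred bore [261.10555855 233.77117098] post [264.34423467 251.87594358] [263.21403571 226.86189235]
```

View pics/w10.png

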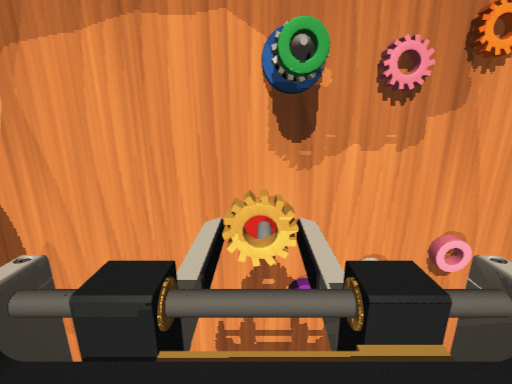

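View pics/w10c.png

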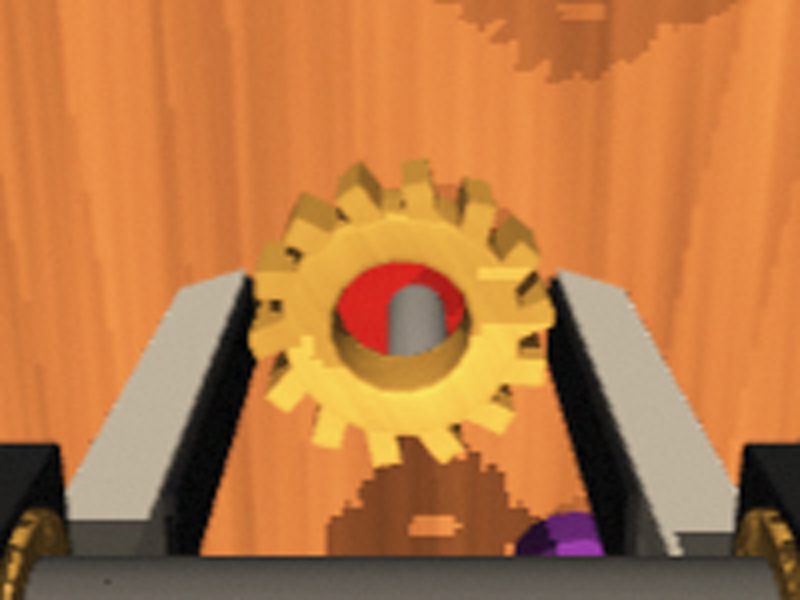

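Request:
step_arm([
  {"dx": -20, "dy": 2, "dz": 0, "ax": 0.2, "ay": 0, "az": 0, "gripper": 0.55},
  {"dx": -20, "dy": 2, "dz": 0, "ax": 0, "ay": 0, "az": 0, "gripper": 0.55},
  {"dx": -8, "dy": 0.5, "dz": 0, "ax": 0, "ay": 0, "az": 0, "gripper": 0.55},
  {"dx": 0, "dy": 0, "dz": 0, "ax": 0, "ay": 0, "az": 0, "gripper": 0.55},
  {"dx": 0, "dy": 0, "dz": 0, "ax": 0, "ay": 0, "az": 0, "gripper": 0.55},
])

```text
time_s: 26.5
position: [444.0, -165.8, 139.5]
tool_rot: [3.139, 0.001, 1.577]
contact_force: [0.2, -0.8, -1.6]
opening: 53.0
```

```bash
python3 w.py w11 | egrep "^\[|red"; python3 held.py w11 16 441.4 -175
python3 - <<'E'
from h import *; import pickle
i,im=pickle.load(open('pics/w11.pkl','rb'))
a=np.linspace(0,2*np.pi,73)
pts=np.array([proj(i,(441.4+34*np.cos(t),-175+34*np.sin(t),14)) for t in a]); print('foot pred x',pts[:,0].min(),pts[:,0].max(),'ymin',pts[:,1].min(),'postbase back',proj(i,(441.4,-166,14)))
E
```

```text
[ 444.  -165.7  139.6] [3.139e+00 1.000e-03 1.577e+00] 53.1 26.55
red [ 258.  185. 1574.] [ 441.  -165.4]
pred bore [260.94334787 233.95894174] post [257.65423511 211.54314918] [257.93949865 193.54031924]
foot pred x 229.566301713245 286.28476595514735 ymin 165.44263546955233 postbase back [257.97244173 186.26067585]
```

View pics/w11c.png

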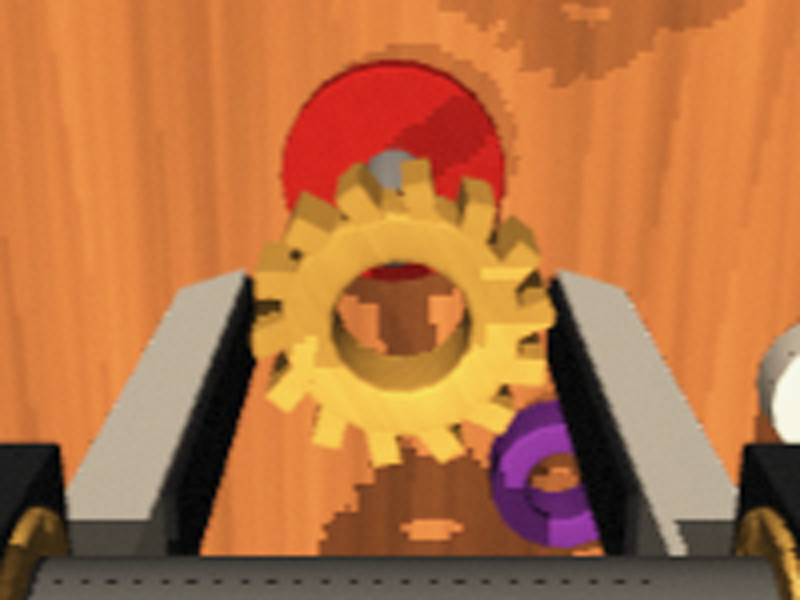

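Request:
step_arm([
  {"dx": -10.6, "dy": -1.8, "dz": 8, "ax": 0, "ay": 0, "az": 0.3, "gripper": 0.55},
  {"dx": 0, "dy": 0, "dz": 12, "ax": 0, "ay": 0, "az": 0, "gripper": 0.55},
  {"dx": 0, "dy": 0, "dz": 12, "ax": 0, "ay": 0, "az": 0, "gripper": 0.55},
  {"dx": 0, "dy": 0, "dz": 6, "ax": 0, "ay": 0, "az": 0, "gripper": 0.55},
  {"dx": 0, "dy": 0, "dz": 0, "ax": 0, "ay": 0, "az": 0, "gripper": 0.55},
])

```text
time_s: 27.05
position: [441.7, -175.3, 97.4]
tool_rot: [3.14, 0.0, 1.573]
contact_force: [0.6, -0.7, -0.8]
opening: 53.0
```

Request:
step_arm([
  {"dx": -1, "dy": 0.5, "dz": 5, "ax": 0, "ay": 0, "az": 0, "gripper": 0.55},
  {"dx": 0, "dy": 0, "dz": 8, "ax": 0, "ay": 0, "az": 0, "gripper": 0.55},
  {"dx": 0, "dy": 0, "dz": 8, "ax": 0, "ay": 0, "az": 0, "gripper": 0.55},
  {"dx": 0, "dy": 0, "dz": 6, "ax": 0, "ay": 0, "az": 0, "gripper": 0.55},
  {"dx": 0, "dy": 0, "dz": 0, "ax": 0, "ay": 0, "az": 0, "gripper": 0.55},
])

```text
time_s: 27.55
position: [442.6, -176.2, 68.1]
tool_rot: [3.14, 0.0, 1.574]
contact_force: [-0.3, 0.4, -0.5]
opening: 53.0
```

```bash
python3 w.py w12 | egrep "^\["; python3 held.py w12 16 441.8 -175.3
```

```text
[ 442.7 -176.2   68.4] [3.139 0.    1.573] 53.2 27.6
pred bore [261.10560246 234.31300283] post [259.86291658 232.53991886] [259.74030761 204.07421458]
```

View pics/w12c.png

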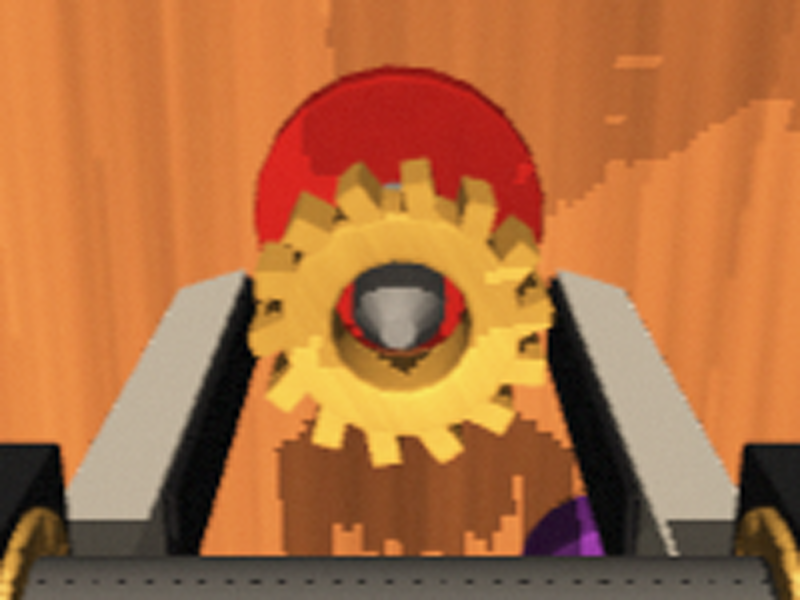

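Request:
step_arm([
  {"dx": -1.5, "dy": 0, "dz": 4, "ax": 0, "ay": 0, "az": 0, "gripper": 0.55},
  {"dx": 0, "dy": 0, "dz": 10, "ax": 0, "ay": 0, "az": 0, "gripper": 0.55},
  {"dx": 0, "dy": 0, "dz": 10, "ax": 0, "ay": 0, "az": 0, "gripper": 0.55},
  {"dx": 0, "dy": 0, "dz": 10, "ax": 0, "ay": 0, "az": 0, "gripper": 0.55},
  {"dx": 0, "dy": 0, "dz": 7, "ax": 0, "ay": 0, "az": 0, "gripper": 0.55},
  {"dx": 0, "dy": 0, "dz": 2, "ax": 0, "ay": 0, "az": 0, "gripper": 0.55},
  {"dx": 0, "dy": 0, "dz": 0, "ax": 0, "ay": 0, "az": 0, "gripper": 0.55},
])

```text
time_s: 28.3
position: [442.8, -177.8, 21.5]
tool_rot: [3.139, 0.0, 1.574]
contact_force: [-0.9, 0.3, -0.5]
opening: 53.3
```

Request:
step_arm([
  {"dx": 0.5, "dy": 0, "dz": 2, "ax": 0, "ay": 0, "az": 0, "gripper": 0.55},
  {"dx": 0, "dy": 0, "dz": 1, "ax": 0, "ay": 0, "az": 0, "gripper": 0.55},
  {"dx": 0, "dy": 0, "dz": 0, "ax": 0, "ay": 0, "az": 0, "gripper": 0.55},
])

```text
time_s: 28.6
position: [443.2, -177.7, 19.8]
tool_rot: [3.139, 0.002, 1.573]
contact_force: [0.7, -0.6, -0.7]
opening: 53.1
```

Request:
step_arm([
  {"dx": 0, "dy": -0.5, "dz": 2, "ax": 0, "ay": 0, "az": 0, "gripper": 0.55},
  {"dx": 0, "dy": 0, "dz": 0, "ax": 0, "ay": 0, "az": 0, "gripper": 0.55},
])

```text
time_s: 28.8
position: [443.7, -178.1, 19.2]
tool_rot: [3.137, 0.003, 1.573]
contact_force: [-0.0, 0.5, -0.5]
opening: 52.9
```

Request:
step_arm([
  {"dx": 0, "dy": 0, "dz": 0, "ax": 0, "ay": 0, "az": 0, "gripper": 0.35},
  {"dx": 0, "dy": 0, "dz": 0, "ax": 0, "ay": 0, "az": 0, "gripper": 0.2},
  {"dx": 0, "dy": 0, "dz": 0, "ax": 0, "ay": 0, "az": 0, "gripper": 0.2},
  {"dx": 0, "dy": 0, "dz": -30, "ax": 0, "ay": 0, "az": 0, "gripper": 0.2},
  {"dx": 0, "dy": 0, "dz": -45, "ax": 0, "ay": 0, "az": 0, "gripper": 0.2},
  {"dx": -5, "dy": 10, "dz": -45, "ax": 0, "ay": 0, "az": 0, "gripper": 0.2},
  {"dx": -18, "dy": 35, "dz": 0, "ax": 0, "ay": 0, "az": 0, "gripper": 0.2},
  {"dx": -18, "dy": 35, "dz": 0, "ax": 0, "ay": 0, "az": 0, "gripper": 0.2},
  {"dx": -18, "dy": 35, "dz": 0, "ax": 0, "ay": 0, "az": 0, "gripper": 0.2},
  {"dx": -11, "dy": 22, "dz": 0, "ax": 0, "ay": 0, "az": 0, "gripper": 0.2},
  {"dx": 0, "dy": 0, "dz": 0, "ax": 0, "ay": 0, "az": 0, "gripper": 0.2},
  {"dx": 0, "dy": 0, "dz": 0, "ax": 0, "ay": 0, "az": 0, "gripper": 0.2},
])

```text
time_s: 30.0
position: [584.6, -250.3, 145.9]
tool_rot: [3.136, 0.005, 1.572]
contact_force: [-0.6, 0.1, 0.3]
opening: 75.0
```

```bash
python3 w.py w13 | egrep "^\[|white|steel"
```

```text
[ 584.4 -250.3  145.9] [3.136 0.005 1.572] 74.8 30.05
white [ 344.  254. 1095.] [ 697.4 -346.7]
white [ 176.  252. 1066.] [ 474.2 -344.4]
white [ 397.  227. 1442.] [ 761.8 -308.2]
white [ 259.  182. 1071.] [ 583.7 -248.1]
steel [ 259.  303. 5198.] [ 584.3 -423.5]
steel [ 17. 266. 522.] [ 259.5 -364.9]
steel [ 344.  255. 1267.] [ 697.  -348.1]
steel [ 177.  252. 1192.] [ 475.2 -343.9]
steel [ 397.  227. 1512.] [ 762.  -308.8]
```

View pics/w13.png

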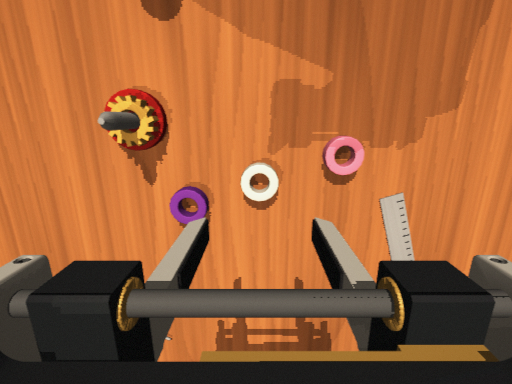

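Request:
step_arm([
  {"dx": 0.5, "dy": 0, "dz": 28, "ax": 0.2, "ay": 0.2, "az": 0, "gripper": 0.2},
  {"dx": 0, "dy": 0, "dz": 40, "ax": 0, "ay": 0, "az": 0, "gripper": 0.2},
  {"dx": 0, "dy": 0, "dz": 40, "ax": 0, "ay": 0, "az": 0, "gripper": 0.2},
  {"dx": 0, "dy": 0, "dz": 8, "ax": 0, "ay": 0, "az": 0, "gripper": 0.2},
  {"dx": 0, "dy": 0, "dz": 0, "ax": 0, "ay": 0, "az": 0, "gripper": 0.2},
])

```text
time_s: 30.55
position: [582.9, -249.3, 29.7]
tool_rot: [3.137, 0.004, 1.573]
contact_force: [0.2, 0.8, 1.1]
opening: 75.2
```

Request:
step_arm([
  {"dx": 1, "dy": 0.5, "dz": 12, "ax": 0, "ay": 0, "az": 0, "gripper": 0.2},
  {"dx": 0, "dy": 0, "dz": 9, "ax": 0, "ay": 0, "az": 0, "gripper": 0.2},
  {"dx": 0, "dy": 0, "dz": 2, "ax": 0, "ay": 0, "az": 0, "gripper": 0.2},
  {"dx": 0, "dy": 0, "dz": 0, "ax": 0, "ay": 0, "az": 0, "gripper": 0.2},
])

```text
time_s: 30.95
position: [585.5, -249.1, 9.8]
tool_rot: [3.132, 0.006, 1.573]
contact_force: [0.8, -0.5, 0.0]
opening: 75.0
```

Request:
step_arm([
  {"dx": 1, "dy": -1.8, "dz": 4.5, "ax": 0.4, "ay": 0.3, "az": 0, "gripper": 0.2},
  {"dx": 0, "dy": 0, "dz": 0, "ax": 0, "ay": 0, "az": 0, "gripper": 0.2},
  {"dx": 0, "dy": 0, "dz": 0, "ax": 0, "ay": 0, "az": 0, "gripper": 0.6},
  {"dx": 0, "dy": 0, "dz": 0, "ax": 0, "ay": 0, "az": 0, "gripper": 0.6},
  {"dx": 0, "dy": 0, "dz": 0, "ax": 0, "ay": 0, "az": 0, "gripper": 0.6},
  {"dx": 0, "dy": 0, "dz": 0, "ax": 0, "ay": 0, "az": 0, "gripper": 0.6},
  {"dx": 0, "dy": 0, "dz": 0, "ax": 0, "ay": 0, "az": 0, "gripper": 0.6},
  {"dx": 0, "dy": 0, "dz": 0, "ax": 0, "ay": 0, "az": 0, "gripper": 0.6},
])

```text
time_s: 31.75
position: [584.4, -248.4, 6.5]
tool_rot: [3.138, 0.001, 1.573]
contact_force: [0.2, 0.1, -0.6]
opening: 45.6
```

Request:
step_arm([
  {"dx": 0, "dy": 0, "dz": -20, "ax": 0, "ay": 0, "az": 0, "gripper": 0.6},
  {"dx": 0, "dy": 0, "dz": -40, "ax": 0, "ay": 0, "az": 0, "gripper": 0.6},
  {"dx": 5, "dy": -15, "dz": -40, "ax": 0, "ay": 0, "az": 0, "gripper": 0.6},
  {"dx": 20, "dy": -30, "dz": -25, "ax": 0, "ay": 0, "az": 0, "gripper": 0.6},
  {"dx": 20, "dy": -32, "dz": 0, "ax": 0, "ay": 0, "az": 0, "gripper": 0.6},
  {"dx": 20, "dy": -32, "dz": 0, "ax": 0, "ay": 0, "az": 0, "gripper": 0.6},
  {"dx": 15, "dy": -25, "dz": 0, "ax": 0, "ay": 0, "az": 0, "gripper": 0.6},
  {"dx": 4, "dy": -8, "dz": 0, "ax": 0, "ay": 0, "az": 0, "gripper": 0.6},
  {"dx": 0, "dy": 0, "dz": 0, "ax": 0, "ay": 0, "az": 0, "gripper": 0.6},
  {"dx": 0, "dy": 0, "dz": 0, "ax": 0, "ay": 0, "az": 0, "gripper": 0.6},
])

```text
time_s: 32.75
position: [437.2, -162.2, 135.4]
tool_rot: [3.138, 0.003, 1.572]
contact_force: [0.1, -0.5, 0.3]
opening: 45.3
```

Request:
step_arm([
  {"dx": -14, "dy": 5, "dz": 4, "ax": 0.2, "ay": 0.1, "az": 0, "gripper": 0.6},
  {"dx": 0, "dy": 0, "dz": 12, "ax": 0, "ay": 0, "az": 0, "gripper": 0.6},
  {"dx": 0, "dy": 0, "dz": 12, "ax": 0, "ay": 0, "az": 0, "gripper": 0.6},
  {"dx": 0, "dy": 0, "dz": 4, "ax": 0, "ay": 0, "az": 0, "gripper": 0.6},
  {"dx": 0, "dy": 0, "dz": 0, "ax": 0, "ay": 0, "az": 0, "gripper": 0.6},
])

```text
time_s: 33.25
position: [445.0, -178.7, 99.4]
tool_rot: [-3.141, -0.001, 1.571]
contact_force: [0.5, 0.2, -0.4]
opening: 45.1
```

```bash
python3 w.py w14 | egrep "^\["; python3 held.py w14 17.5 441.8 -175.6
```

```text
[ 445.  -178.7   99.7] [ 3.142e+00 -1.000e-03  1.571e+00] 45.3 33.3
pred bore [260.9025862  235.10149774] post [256.84136341 213.95315634] [257.5399995  192.77352091]
```

View pics/w14c.png

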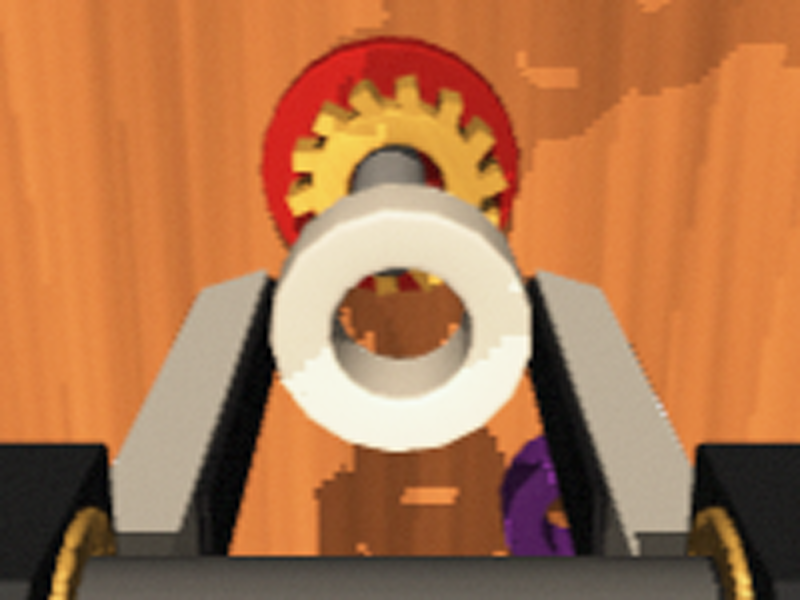

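Request:
step_arm([
  {"dx": 1.7, "dy": -2.8, "dz": 4, "ax": 0, "ay": 0, "az": 0, "gripper": 0.6},
  {"dx": 0, "dy": 0, "dz": 8, "ax": 0, "ay": 0, "az": 0, "gripper": 0.6},
  {"dx": 0, "dy": 0, "dz": 0, "ax": 0, "ay": 0, "az": 0, "gripper": 0.6},
])

```text
time_s: 33.6
position: [442.1, -176.7, 87.2]
tool_rot: [3.141, -0.0, 1.571]
contact_force: [0.8, -0.1, -1.4]
opening: 45.3
```

Request:
step_arm([
  {"dx": 0, "dy": 0, "dz": 7, "ax": 0, "ay": 0, "az": 0, "gripper": 0.6},
  {"dx": 0, "dy": 0, "dz": 8, "ax": 0, "ay": 0, "az": 0, "gripper": 0.6},
  {"dx": 0, "dy": 0, "dz": 0, "ax": 0, "ay": 0, "az": 0, "gripper": 0.6},
])

```text
time_s: 33.9
position: [442.3, -176.8, 71.1]
tool_rot: [3.14, 0.0, 1.571]
contact_force: [-0.9, -0.3, -0.2]
opening: 45.1
```

```bash
python3 w.py w15 | egrep "^\["; python3 held.py w15 17.5 441.8 -175.6
```

```text
[ 442.5 -176.8   71.5] [3.14  0.    1.572] 45.2 33.95
pred bore [261.21503617 235.24956818] post [260.25075918 230.43381913] [260.09225286 202.81308121]
```

View pics/w15c.png

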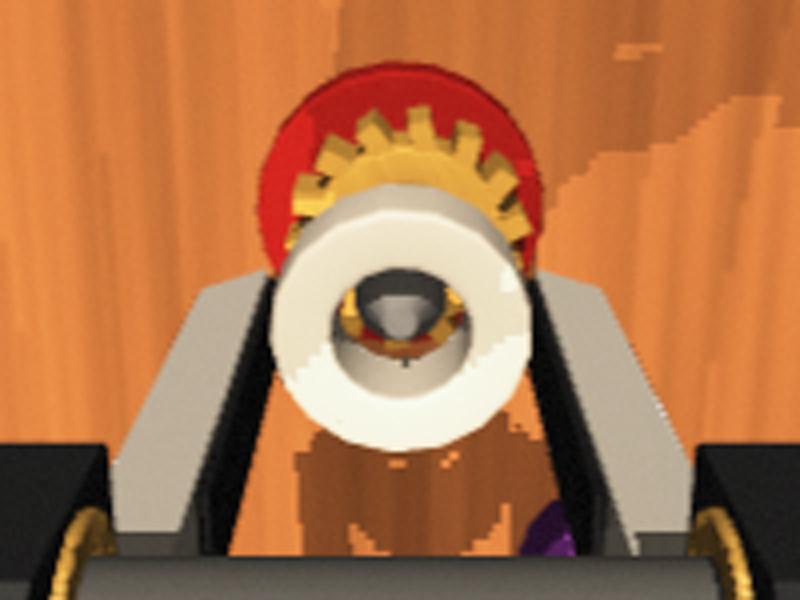

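Request:
step_arm([
  {"dx": 0, "dy": 0, "dz": 8, "ax": 0, "ay": 0, "az": 0, "gripper": 0.6},
  {"dx": 0, "dy": 0, "dz": 9, "ax": 0, "ay": 0, "az": 0, "gripper": 0.6},
  {"dx": 0, "dy": 0, "dz": 9, "ax": 0, "ay": 0, "az": 0, "gripper": 0.6},
  {"dx": 0, "dy": 0, "dz": 5, "ax": 0, "ay": 0, "az": 0, "gripper": 0.6},
  {"dx": 0, "dy": 0, "dz": 1, "ax": 0, "ay": 0, "az": 0, "gripper": 0.6},
  {"dx": 0, "dy": 0, "dz": 0, "ax": 0, "ay": 0, "az": 0, "gripper": 0.6},
])

```text
time_s: 34.55
position: [442.5, -176.8, 36.4]
tool_rot: [3.14, 0.0, 1.572]
contact_force: [-0.3, -1.6, 4.1]
opening: 45.5
```

Request:
step_arm([
  {"dx": 0, "dy": 0, "dz": 0, "ax": 0, "ay": 0, "az": 0, "gripper": 0.6},
  {"dx": 0, "dy": 0, "dz": 0, "ax": 0, "ay": 0, "az": 0, "gripper": 0.42},
  {"dx": 0, "dy": 0, "dz": 0, "ax": 0, "ay": 0, "az": 0, "gripper": 0.2},
  {"dx": 0, "dy": 0, "dz": 0, "ax": 0, "ay": 0, "az": 0, "gripper": 0.2},
  {"dx": 0, "dy": 0, "dz": -30, "ax": 0, "ay": 0, "az": 0, "gripper": 0.2},
  {"dx": 0, "dy": 0, "dz": -40, "ax": 0, "ay": 0, "az": 0, "gripper": 0.2},
  {"dx": 0, "dy": 0, "dz": -40, "ax": 0, "ay": 0, "az": 0, "gripper": 0.2},
  {"dx": -30, "dy": 0, "dz": -30, "ax": 0, "ay": 0, "az": 0, "gripper": 0.2},
  {"dx": -40, "dy": 0, "dz": 0, "ax": 0, "ay": 0, "az": 0, "gripper": 0.2},
  {"dx": -20, "dy": 0, "dz": 0, "ax": 0, "ay": 0, "az": 0, "gripper": 0.2},
  {"dx": 0, "dy": 0, "dz": 0, "ax": 0, "ay": 0, "az": 0, "gripper": 0.2},
  {"dx": 0, "dy": 0, "dz": 0, "ax": 0, "ay": 0, "az": 0, "gripper": 0.2},
])

```text
time_s: 35.75
position: [442.8, -269.1, 184.3]
tool_rot: [3.138, 0.002, 1.574]
contact_force: [0.2, 0.9, 0.0]
opening: 75.2
```

```bash
python3 w.py w16 | egrep "^\["
python3 - <<'E'
from h import *
a=grab_frame('scene'); cv2.imwrite('pics/s16.png',cv2.resize(a[120:200,140:300],None,fx=5,fy=5,interpolation=cv2.INTER_CUBIC)[:,:,::-1])
b=grab_frame('top'); cv2.imwrite('pics/t16.png',b[:,:,::-1])
E
```

```text
[ 442.8 -269.   184.3] [3.138e+00 2.000e-03 1.574e+00] 75.0 35.8
```

View pics/s16.png

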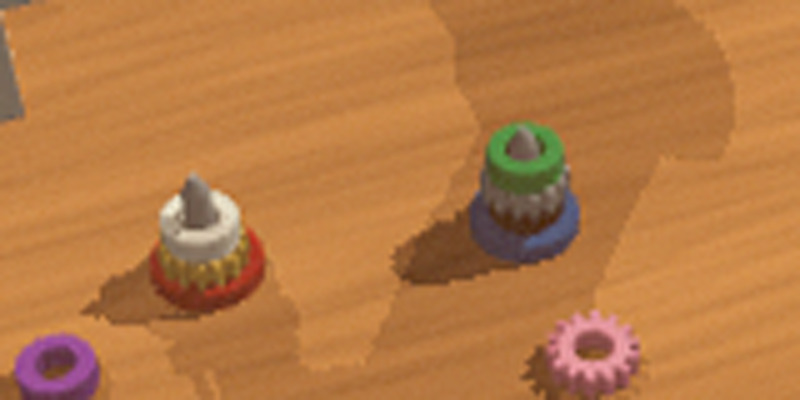

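View pics/w16.png

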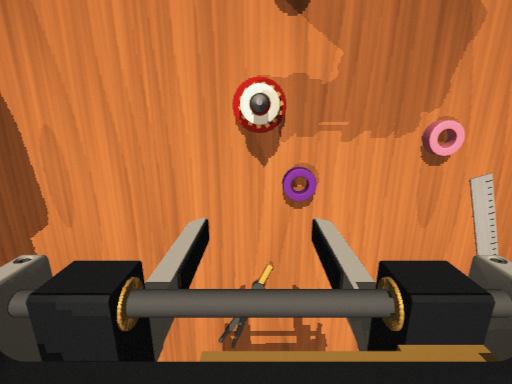

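View pics/t16.png

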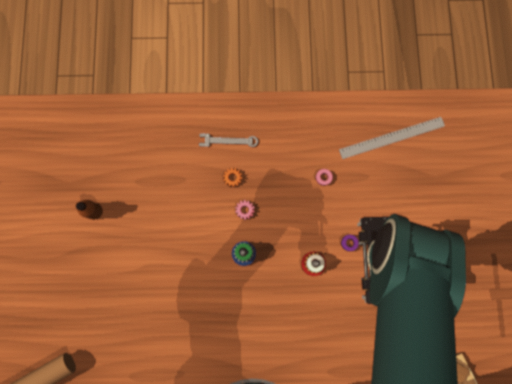

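Run:
```python
from h import *
i=camera_info('scene')
for n,c,h in (('green',(473.5,15.5),66),('white',(442,-175.5),48)):
    q=(proj(i,(*c,h))-[140,120])*5; t=(proj(i,(*c,78))-[140,120])*5; print(n,q,'tip',t)
```

```text
green [518.09221217 143.26182248] tip [517.91459639 128.03832054]
white [193.56292457 212.98919116] tip [186.91554875 175.32992249]
```

```bash
python3 -c "
from workcell import ctrl
print(ctrl.job_done())"
```

```text
the job is handed in; nothing more can be done
None
```

Both arbors are made up and the job is handed in at about 36 s. The blue arbor has the black spacer, then the steel cutter, then the green collar. The red arbor has the gold cutter, then the white collar. Each part was lowered in the grip until it was on or very near its seat, then released.

- **Stack checks:** The last scene and wrist pictures show both stacks lying flat in the right order with the fingers clear. In the scene picture the white collar sat within about 1 px of its expected place. The green collar was about 1 px off vertically, roughly 1 mm.
- **Bystanders:** In the last top picture the oil bottle and wrench, and the look-alikes, are where they started. The dividers were hidden behind the arm there. The wrist picture shows them, but I did not measure their position; the arm never went near them.
- **Disagreements:** The scene camera differed from the top and wrist cameras by about 4 mm. I worked from the wrist and top cameras.
- **Contact force:** Only the white collar gave a clear contact force when it seated, about 4 N. For the other four I judged seating by height and a small sideways shift of the tool, and the pictures afterwards agreed.

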